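# Unload the jar mixer and lock its cover

### The job

The mixing run is over: push the mixer's cover down against its spring, twist it a quarter turn anticlockwise to free it, and lay it flat on the bench. Then stand every jar upright on the tray in the order of the cups, each centred on its own ring: cup one is beside the white mark on the rim and you count clockwise from above, and the rings count along the row of three that starts at the tray's white dot, then along the second row the same way, leaving the rings of empty cups empty. Last, set the cover back on the spindle, push it down and twist it clockwise to its stop so that it springs up into its lock, and leave the other things on the bench where they are.

Things in the scene. Friction and masses are not known exactly. Their poses are not given: they have to be found in the camera images.
- head: Mixing head, fixed: round black plate 208 mm across on the white mixer. Origin at the centre of the plate's top, 95 mm above the bench, z up. Six cups (47 mm across, 13 high, floor 3 mm) stand on it on a circle of 68 mm radius; cup 1 lies on head +x by the white bar mark (34 x 10 mm) on the rim, cups 2 to 6 follow clockwise from above, cup k at -60*(k-1) degrees.
- crossbar (a point): Centre of the steel cross-bar on top of the mixer's spindle (20 mm across), over the head's origin: 40 mm long along head x, 9 wide, 6 high; its top is 64 mm and its underside 58 mm above the head plate. Same axes as the head.
- collar (a joint): Travel of the aluminium spring collar (ring 60 mm across) round the spindle: 0 = up (top 59 mm above the head plate), grows as the cover presses it down, 0.014 m at most; about 0.006 while the cover is locked. It pushes up with 6.7 N at 0 and 0.7 N more per mm.
- cover_grip (a point): Centre of the black grip bar on the mixer's cover, 40 mm above the cover's flat underside: bar 64 mm long (x), 18 thick (y), 28 high (26 to 54 above the underside), z up. Under it an aluminium hub 58 mm across on a clear disc 180 mm across, 5 thick. 0.2 to 0.4 kg. Locked on the mixer at the start, the bar 80 degrees clockwise from the cross-bar.
- cover_base (a point): Centre of the cover's underside; axes as cover_grip. A keyhole there (round hole with a slot along the grip bar, 2 mm to spare all round) lets the cover over the cross-bar, either way round. It then rides on the collar, this point 59 mm above the head plate.
- mixer: White mixer housing 240 x 210 x 70 mm (x, y, z) under the head, fixed, origin under its centre. The bayonet: when cover_base is pushed down to 45 to 49 mm above the head plate the cover turns freely; clockwise from above by 80 degrees to a stop, where, let go, the spring lifts it into its seat at 53 and it cannot turn. To free it: push down again, turn 80 degrees back to the other stop, let it rise, lift.
- tray: Fixed grey sample tray 210 x 270 mm with an 8 mm rim 4 mm thick; floor 4 mm above the bench. Origin under its centre, x across, y along its long side. Six white printed rings (50 mm across) in two rows of three mark the places; a white dot (20 mm) lies in the corner by place 1.
- wash_bottle_mid (a point): Bystander: white wash bottle 64 mm across, 150 mm high; point half-way up.
- tip_box_mid (a point): Bystander: pipette-tip box 80 x 120 x 65 mm (x, y, z); point 30 mm up.
- beaker_mid (a point): Bystander: glass beaker 68 mm across, 80 mm high; point half-way up.
- jar1_mid (a point): Centre of the sample jar that starts in cup 1 (None from the start if that cup is empty): squat wide-mouth amber glass jar, 38 mm across, 40 high with its white cap (38 across, 13 high), flat bottom, z along its axis; 20 mm above its bottom. In the cup it stands 30 mm out of the rim, 2 mm loose.
- place1 (a point): Centre of place 1 on the tray's floor, at tray x 34, y 68 mm.
- jar2_mid (a point): Centre of the sample jar that starts in cup 2 (None from the start if that cup is empty): squat wide-mouth amber glass jar, 38 mm across, 40 high with its white cap (38 across, 13 high), flat bottom, z along its axis; 20 mm above its bottom. In the cup it stands 30 mm out of the rim, 2 mm loose.
- place2 (a point): Centre of place 2 on the tray's floor, at tray x 34, y 0 mm.
- jar3_mid (a point): Centre of the sample jar that starts in cup 3 (None from the start if that cup is empty): squat wide-mouth amber glass jar, 38 mm across, 40 high with its white cap (38 across, 13 high), flat bottom, z along its axis; 20 mm above its bottom. In the cup it stands 30 mm out of the rim, 2 mm loose.
- place3 (a point): Centre of place 3 on the tray's floor, at tray x 34, y -68 mm.
- jar4_mid (a point): Centre of the sample jar that starts in cup 4 (None from the start if that cup is empty): squat wide-mouth amber glass jar, 38 mm across, 40 high with its white cap (38 across, 13 high), flat bottom, z along its axis; 20 mm above its bottom. In the cup it stands 30 mm out of the rim, 2 mm loose.
- place4 (a point): Centre of place 4 on the tray's floor, at tray x -34, y 68 mm.
- jar5_mid (a point): Centre of the sample jar that starts in cup 5 (None from the start if that cup is empty): squat wide-mouth amber glass jar, 38 mm across, 40 high with its white cap (38 across, 13 high), flat bottom, z along its axis; 20 mm above its bottom. In the cup it stands 30 mm out of the rim, 2 mm loose.
- place5 (a point): Centre of place 5 on the tray's floor, at tray x -34, y 0 mm.
- jar6_mid (a point): Centre of the sample jar that starts in cup 6 (None from the start if that cup is empty): squat wide-mouth amber glass jar, 38 mm across, 40 high with its white cap (38 across, 13 high), flat bottom, z along its axis; 20 mm above its bottom. In the cup it stands 30 mm out of the rim, 2 mm loose.
- place6 (a point): Centre of place 6 on the tray's floor, at tray x -34, y -68 mm.
There are look-alikes about, which are no part of the job. Leave any turquoise look-alike of the part that bears cover_grip alone.

How it is judged (in metres and radians):
On the way, in this order (a step that is already met when the one before it is completed fails the run):
1. the cover is freed and lies flat on the bench, let go (height (world z) of cover_grip below 0.048 m and angle between cover_grip's own z axis and vertical below 0.08 rad and contact force between the fingers and cover below 0.1 N), for 0.2 s.
2. every jar stands upright on its own place on the tray (horizontal distance between jar1_mid and place1 below 0.012 m and angle between each of jar1_mid, jar2_mid, jar3_mid, jar4_mid, jar5_mid, jar6_mid's own z axis and vertical below 0.1 rad and height (world z) of each of jar1_mid, jar2_mid, jar3_mid, jar4_mid, jar5_mid, jar6_mid below 0.03 m and horizontal distance between jar2_mid and place2 below 0.012 m and horizontal distance between jar3_mid and place3 below 0.012 m and horizontal distance between jar4_mid and place4 below 0.012 m and horizontal distance between jar5_mid and place5 below 0.012 m and horizontal distance between jar6_mid and place6 below 0.012 m), for 0.2 s.
At the end, for the whole second after the job is handed in: The cover is locked on the spindle: within 5 mm of its centre, level, over 70 degrees from the cross-bar, sprung up into its seat (grip centre 91.5 to 95 mm above the head plate, collar held down over 4 mm). Every jar stands upright within 12 mm of the centre of its own ring (all of step 2 and z of cover_grip in the frame of head between 0.0915 and 0.095 m and angle between the x axis of cover_grip and the x axis of head, either way round above 1.22 rad and horizontal distance between cover_grip and head below 0.005 m and angle between cover_grip's own z axis and vertical below 0.06 rad and value of joint collar above 0.004 m); the robot touches nothing.
It fails at once if the wash bottle is moved more than 3 cm (distance of wash_bottle_mid from where it was at the start of the episode above 0.03 m).
It fails at once if the tip box is moved more than 3 cm (distance of tip_box_mid from where it was at the start of the episode above 0.03 m).
It fails at once if the beaker is moved more than 3 cm (distance of beaker_mid from where it was at the start of the episode above 0.03 m).
Of jar1, jar2, jar3, jar4, jar5, jar6 only 4 to 6 are there at a start; the rules pass over those that are not, and their reading is None.
At some moment in a run one of cover, jar1, jar2, jar3, jar4, jar5, jar6 may be knocked a few centimetres aside while the robot is not near it.
It also fails if it takes over 210 s, if anything falls off the work surface, if the arm or the gripper's body presses on something with over 40 N, if the wrist force passes 120 N, or if a joint passes its speed limit or range.

### The arm

A 6-joint arm with a two-finger parallel gripper is mounted at the origin on the work surface. World frame = base frame: x ahead of the robot, y to its left, z up, the work surface at z = 0. Lengths are in mm, angles in rad, forces in N, time in s.
With the tool pointing down it reaches from about 350 to 975 mm from the base axis. Payload 7.1 kg.
Tool frame: the origin (TCP) lies at the centre of the arm's flange, where the gripper is bolted on; the fingertips stand 182 mm ahead of it and the grasp point (between the pads) lies 163 mm ahead of it; x points along the fingers, y is the direction in which the jaws open and shut, and the axes are right-handed (so a half turn about x gives the same grasp; the last joint's range is limited). The gripper opens to 88 mm and grips with 3 to 60 N. Pads are 20 mm wide; open, the fingers measure 115 mm over their backs; the gripper's body (75 mm by 178 mm) begins 61 mm behind the grasp point.
Start: joints at [-1.279, 0.423, 1.63, -0, 1.089, -0.019], TCP at [191.156, -595.034, 404.675] pointing down, gripper open.
Joint ranges: [-3, 3], [-0.9, 2.11], [0.09, 2.58], [-1.31, 4.45], [0.11, 2.69], [-2.54, 2.54]. Speed limits (rad/s): [2.39, 2.39, 3.01, 3.14, 3.14, 3.14].

### API

Orientations are given as a rotation vector (axis times angle).
In Python, from workcell import readout, viewer, workorder, models gives the robot as it stands. The module is installed in compiled form; this text tells all that it offers.
- The arm moves only by the tool apply_moves, never from a script. Its argument "commands" is a list that holds one entry, the list of rows, each a list of 4 numbers: the shift along the world's x, y, z in m, then the turn about the world's z in rad. A call has 1 to 8 rows; each row is the pose to reach, as a shift and turn from the pose commanded when the call began; what a row does not reach only later rows make up. A row lasts 1/8 s, in which the tool goes at most 62.5 mm and 10.7 degrees, less where a joint would pass 70% of its speed; a pose out of reach is approached as far as the arm can. A call with a gripper value outside its range is refused whole. "gripper" is the finger opening in m, from 0 to 0.0878, set as the call begins (left out, the last holds). The fingers move at their own pace and stop on an object; the grip force is fixed at half the most. Time passes only in rows, so rows that repeat a pose let the fingers close. It gives the time, the measured TCP pose, the force and the opening at its end, in the units of the state.
- readout.get_obs(): the state, without advancing time (a new reading comes with each control period).
- viewer.get_image(name): name is "scene" or "top" or "wrist"; returns a dict with "color" (384x512x3 uint8, red, green, blue), "vertical_fov" (degrees; the focal length in pixels is half the picture's height over the tangent of half this angle, whatever the lens; pixels are square), "cx", "cy" (the principal point, pixels), "rvec" (rotation vector, rad) and "tvec" (3), from world to camera coordinates, as OpenCV has them. Camera axes: x right, y down, z forward; pixel columns grow to the right and rows downward; lengths in mm; the calibration is good to about 2 mm. A picture is of the moment at which its call begins. There is no depth.
- workorder.close_job(): hands the job in, once; it reports no verdict.
Trained networks look in the newest picture that a camera, given by its name, has taken for a name from the list of things; names that differ only in an ending like _2 or _b are one class to them, and where a whole thing is asked for, a point or a joint stands for the part that bears it (a point fixed in the world has none). Each returns a list of dicts, best first, with "conf" (0 to 1); they miss things now and then, are a little off and sometimes report something else, mostly with a low value. They report only what shows in the picture. A call takes as long as a camera call. They do not tell look-alikes from the thing itself.
- models.search_frame(camera, label): "position" ([x, y, z] in mm, in world coordinates, good to about 4 mm: the middle of the surface that is visible of it).
- models.place_of(camera, label): "position" ([x, y, z] in mm, in world coordinates, good to about 4 mm: a listed point, or the origin of a listed thing).
The state is a dict: "t": time; "qpos": joint angles; "qvel": joint speeds; "joint_torque": joint torques, N m; "ee_pos": TCP position; "orientation": TCP orientation; "ft_force": force on the tool from outside, world axes, zero at the start; "moment": the same for the moment, N m; "width": finger opening in mm.
Only numpy, scipy, OpenCV 4.12 (cv2) and the standard library are available. Lean on these libraries where they do the work, as an engineer would, in place of code of your own. Each camera call takes 0.05 s, during which the arm holds its last target.

## Working session

There is one attempt and no reset: what is moved stays moved. The work goes in short steps, Python scripts to look and compute and a tool call to move; the robot and the scene stay as the last step left them, time stands still between calls to the robot, and variables do not carry over. Pictures are saved under pics/ and viewed, and the job is handed in when it is done.

Besides the shell and the picture viewer there is one more tool, called after "Request:" as a command line: name --argument value ..., lists and objects as JSON in quotes. apply_moves: Moves the arm, as the interface text tells. Its arguments: {"type":"object","properties":{"commands":{"type":"array","items":{"type":"array","items":{"type":"array","items":{"type":"number"}}}},"gripper":{"type":"number"}},"required":["commands"]}

```bash
mkdir -p pics
cat > h.py <<'E'
import numpy as np, cv2
from workcell import readout, viewer, workorder, models
def cam(name):
    im=viewer.get_image(name); H=im["color"].shape[0]
    f=H/2/np.tan(np.radians(im["vertical_fov"])/2)
    im["K"]=np.array([[f,0,im["cx"]],[0,f,im["cy"]],[0,0,1.]])
    im["R"]=cv2.Rodrigues(np.array(im["rvec"],float))[0]; im["t"]=np.array(im["tvec"],float)
    return im
def save(im,fn,scale=1,box=None):
    c=im["color"]
    if box: c=c[box[1]:box[3],box[0]:box[2]]
    c=cv2.resize(c,None,fx=scale,fy=scale,interpolation=cv2.INTER_CUBIC)
    cv2.imwrite("pics/"+fn,c[:,:,::-1])
def proj(im,P):
    P=np.atleast_2d(P).astype(float)
    q=(im["R"]@P.T).T+im["t"]; q=q@im["K"].T
    return q[:,:2]/q[:,2:]
def ray(im,uv,z):
    uv=np.atleast_2d(uv).astype(float)
    d=np.c_[(uv[:,0]-im["K"][0,2])/im["K"][0,0],(uv[:,1]-im["K"][1,2])/im["K"][1,1],np.ones(len(uv))]
    d=d@im["R"]; c=-im["R"].T@im["t"]
    return c+d*((z-c[2])/d[:,2])[:,None]
E
python3 - <<'E'
from h import *
for n in ("scene","top","wrist"):
    im=cam(n); save(im,n+"0.png",1.5); print(n,-im["R"].T@im["t"],im["K"][0,0])
    for l in ["head","crossbar","cover_grip","cover_base","mixer","tray","wash_bottle_mid","tip_box_mid","beaker_mid","jar1_mid"]:
        for d in models.place_of(n,l): print(" ",l,np.round(d["position"]),round(d["conf"],2),np.round(proj(im,d["position"])[0]))
o=readout.get_obs(); print(o)
E
```

```text
scene [1172.50994682  728.83750218  832.43084268] 397.7912558156958
  head [508. -74.  96.] 0.71 [252. 201.]
  crossbar [510. -72.  97.] 0.51 [253. 202.]
  cover_grip [ 176. -294.   42.] 0.77 [279. 157.]
  cover_grip [ 793. -155.   38.] 0.66 [164. 243.]
  cover_grip [515. -73. 187.] 0.63 [250. 178.]
  cover_grip [220. 272.  38.] 0.59 [395. 227.]
  cover_base [ 792. -153.   -0.] 0.93 [167. 252.]
  cover_base [212. 269.  -1.] 0.9 [393. 235.]
  cover_base [509. -74. 147.] 0.83 [252. 188.]
  cover_base [ 177. -304.   -4.] 0.71 [277. 166.]
  mixer [509. -77.  -2.] 0.75 [253. 225.]
  tray [514. 275.   0.] 0.66 [334. 284.]
  tray [468. 205.   3.] 0.26 [325. 262.]
  wash_bottle_mid [783.  62.  74.] 0.89 [207. 271.]
  tip_box_mid [ 752. -358.   28.] 0.59 [145. 211.]
  beaker_mid [ 612. -486.   41.] 0.88 [161. 178.]
  jar1_mid [558. 333.   4.] 0.29 [340. 304.]
top [ 359.2491479   -77.6016617  1070.29610039] 355.4954548855774
  head [506. -75. 188.] 0.3 [255. 176.]
  crossbar [516. 272.  -1.] 0.58 [141. 180.]
  cover_grip [215. 270.  40.] 0.97 [130. 283.]
  cover_grip [ 792. -154.   41.] 0.79 [
[... 784 characters left out ...]
5. -296.    1.] 0.78 [ 42. 112.]
{'t': 1.65, 'qpos': array([-1.27901475e+00,  4.23079487e-01,  1.62985553e+00, -1.68334946e-05,
        1.08858364e+00, -1.89909934e-02]), 'qvel': array([-6.40767346e-04, -7.18703697e-04, -2.74680336e-05,  2.26058365e-03,
        5.48960503e-04, -1.35037577e-03]), 'joint_torque': array([-9.03025211e-04, -5.44567394e+01, -2.74042457e+01,  6.43910165e-02,
        1.68963103e-02, -2.19303888e-05]), 'ee_pos': array([ 191.15062314, -595.05585305,  404.70538852]), 'orientation': array([ 2.053767  ,  0.32165137, -2.0537768 ]), 'ft_force': array([ 0.38145572, -0.63364634, -0.73689145]), 'moment': array([0.04529709, 0.00017996, 0.01063951]), 'width': 87.83392334114066}
```

View pics/scene0.png

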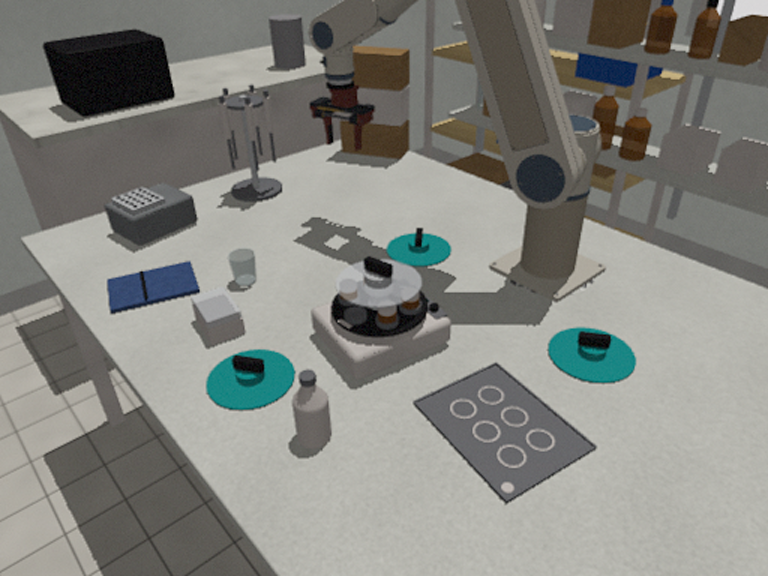

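View pics/top0.png

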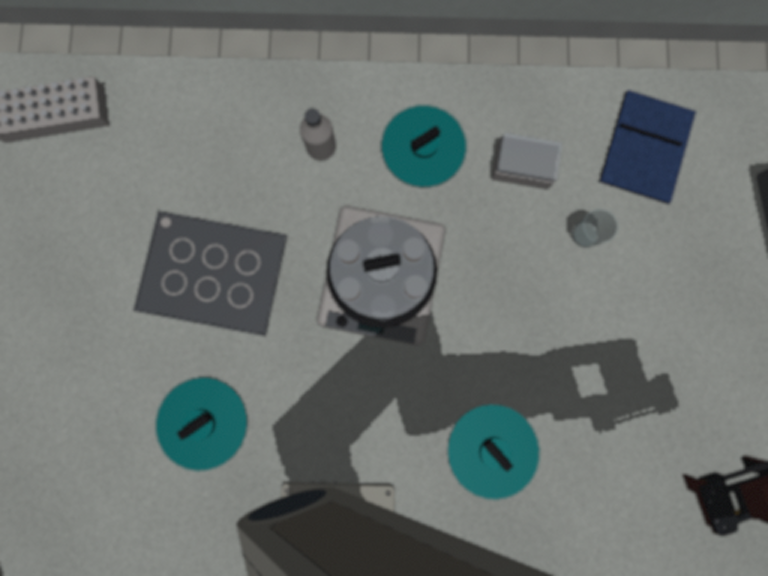

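View pics/wrist0.png

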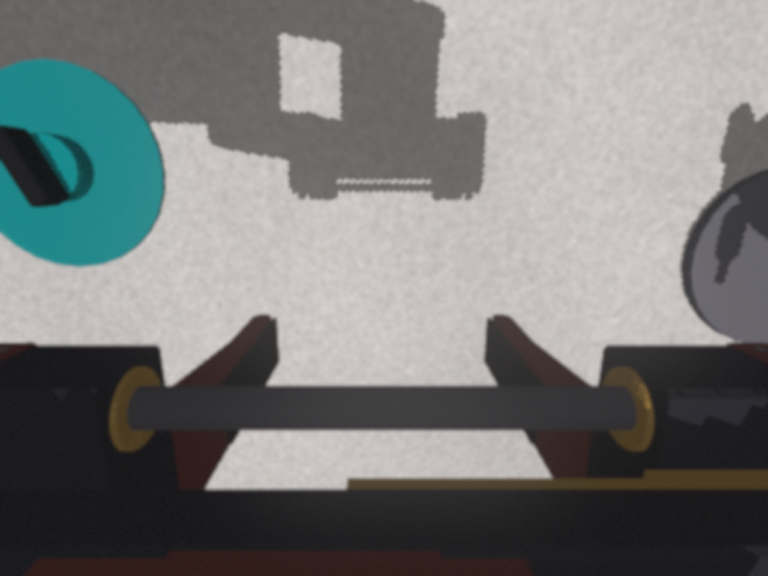

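Run:
```python
from h import *
im=cam("top"); save(im,"top1.png",6,(205,130,305,230))
im=cam("scene"); save(im,"scene1.png",6,(200,150,305,250))
```

```text
(no output)
```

View pics/top1.png

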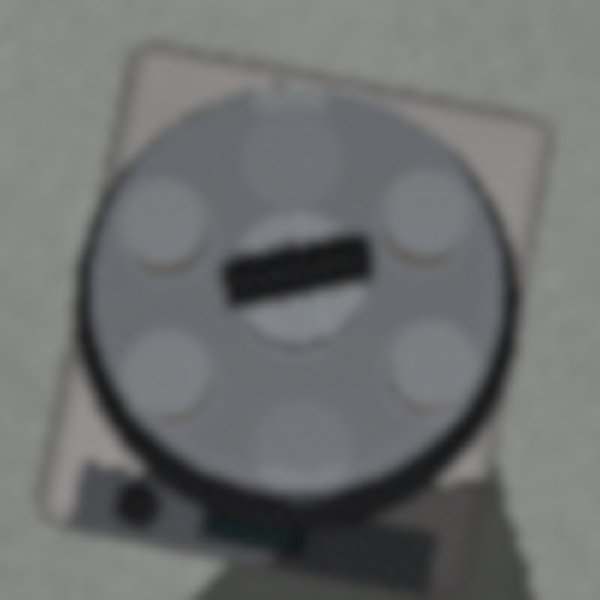

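View pics/scene1.png

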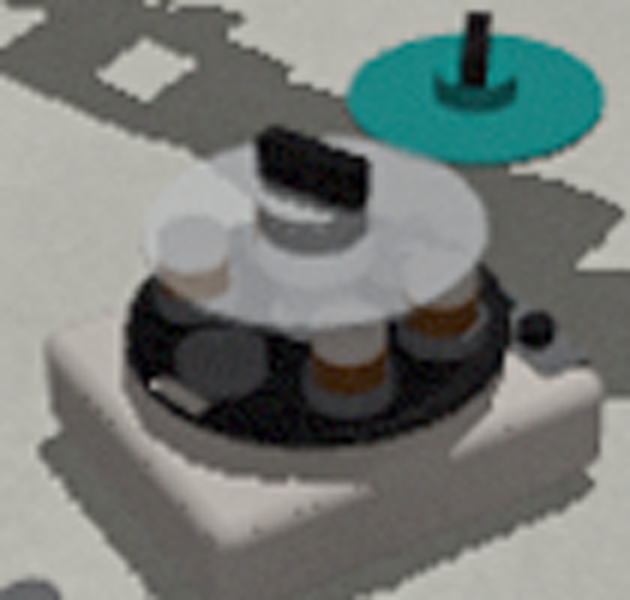

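```bash
cat >> h.py <<'E'
from scipy.optimize import minimize
def barpts(x,y,yaw,zc,dims=(64,18,28)):
    a=np.array([[sx,sy,sz] for sx in(-.5,.5) for sy in(-.5,.5) for sz in(-.5,.5)])*dims
    c,s=np.cos(yaw),np.sin(yaw)
    return np.c_[x+a[:,0]*c-a[:,1]*s, y+a[:,0]*s+a[:,1]*c, zc+a[:,2]]
def fitbar(ims,x0,zc,thr=70,verbose=True):
    data=[]
    for im in ims:
        S=6; p=proj(im,barpts(*x0,zc)); lo=np.floor(p.min(0)-14).astype(int); hi=np.ceil(p.max(0)+14).astype(int)
        lo=np.maximum(lo,0); hi=np.minimum(hi,[512,384])
        g=im["color"][lo[1]:hi[1],lo[0]:hi[0]].astype(np.float32).max(2)
        g=cv2.resize(g,None,fx=S,fy=S,interpolation=cv2.INTER_CUBIC)
        data.append((im,S,lo,g))
    def cost(v,full=False):
        tot=0;ms=[]
        for im,S,lo,g in data:
            p=(proj(im,barpts(*v,zc))-lo+.5)*S-.5
            h=cv2.convexHull(p.astype(np.float32))
            m=np.zeros(g.shape,np.uint8); cv2.fillConvexPoly(m,np.round(h*16).astype(np.int32),1,shift=4)
            d=(g<thr).astype(np.uint8)
            n,lab,st,_=cv2.connectedComponentsWithStats(d)
            # component overlapping most with m
            best=max(range(1,n),key=lambda i:(m[lab==i]).sum(),default=0)
            d=lab==best
            tot+=(m.astype(bool)^d).sum()/d.sum()
        return tot/len(data)
    best=None
    for dyaw in (-.3,-.15,0,.15,.3):
        r=minimize(cost,np.add(x0,[0,0,dyaw]),method="Nelder-Mead",options=dict(initial_simplex=np.add(x0,[[0,0,dyaw],[8,0,dyaw],[0,8,dyaw],[0,0,dyaw+.15]]),xatol=.05,fatol=1e-4))
        if best is None or r.fun<best.fun: best=r
    return best.x,best.fun
E
python3 - <<'E'
from h import *
t=cam("top");s=cam("scene")
for thr in (50,65,80):
    for ims in ([t],[s],[t,s]):
        x,f=fitbar(ims,(507,-73,1.65),188,thr); print(thr,np.round(x[:2],1),round(np.degrees(x[2]),1),round(f,3))
# tray corners/dot and mark
g=t["color"]
P=ray(t,[[110,148.5]],4); print("dot",P)
for k,(u,v) in enumerate([(121,167),(143,171),(165,175),(116,188.5),(138,193),(160,197)]): print(ray(t,[[u,v]],4).round(0))
c=[205+285/6,130+95/6]; print("mark",ray(t,[c],95))
c=[200+180/6,150+393/6]; print("mark",ray(s,[c],95))
E
```

```text
50 [507.9 -73.4] 103.2 0.548
50 [510.5 -72.5] 89.5 0.261
50 [510.4 -74. ] 94.9 0.43
65 [510.2 -73.5] 105.6 0.328
65 [511.5 -71.6] 92.1 0.191
65 [510.5 -72.7] 97.7 0.283
80 [510.7 -73.4] 104.4 0.153
80 [512.6 -70.6] 94.7 0.126
80 [510.8 -73.3] 101.5 0.165
dot [[611.51148519 370.43518976   4.        ]]
[[555. 333.   4.]]
[[544. 265.   4.]]
[[534. 197.   4.]]
[[489. 343.   4.]]
[[477. 276.   4.]]
[[466. 209.   4.]]
mark [[608.10578789 -66.88068233  95.        ]]
mark [[606.35460576 -65.63153737  95.        ]]
```

```bash
cat >> h.py <<'E'
def toolyaw(o=None):
    o=o or readout.get_obs()
    R=cv2.Rodrigues(np.array(o["orientation"]))[0]
    return np.degrees(np.arctan2(R[1,1],R[0,1])),R
E
python3 - <<'E'
from h import *
y,R=toolyaw(); print(y,R.round(3)); o=readout.get_obs(); print(np.degrees(o["qpos"]).round(1))
E
```

```text
-72.19302277460916 [[-0.     0.306 -0.952]
 [ 0.    -0.952 -0.306]
 [-1.    -0.    -0.   ]]
[-73.3  24.2  93.4   0.   62.4  -1.1]
```

Request:
apply_moves --commands '[[[0.031,0.051,0,0.15],[0.062,0.102,0,0.3],[0.093,0.153,0,0.45],[0.124,0.204,0,0.6],[0.155,0.255,0,0.75],[0.186,0.306,0,0.9],[0.217,0.357,0,1.05],[0.248,0.408,0,1.2]]]'

```text
t: 2.85
ee_pos: [439.9, -185.3, 405.0]
orientation: [1.25, 1.182, -1.249]
ft_force: [1.5, -0.9, -0.2]
width: 87.6
```

Request:
apply_moves --commands '[[[0.031,0.051,0,0.15],[0.062,0.102,0,0.3],[0.071,0.115,0,0.3],[0.071,0.115,0,0.3]]]'

```text
t: 3.35
ee_pos: [510.3, -71.6, 404.6]
orientation: [1.03, 1.314, -1.031]
ft_force: [-0.4, 0.4, -1.4]
width: 88.0
```

Run:
```python
from h import *
o=readout.get_obs(); print(o["t"],o["ee_pos"],toolyaw()[0],np.degrees(o["qpos"]).round(1))
w=cam("wrist"); save(w,"w2.png",1.5); 
print(proj(w,barpts(510,-73,np.radians(104),188)).round(0))
for d in models.place_of("wrist","cover_grip"): print(d, proj(w,d["position"]))
```

```text
3.35 [510.30405347 -71.6016557  404.55101382] 13.780033506745143 [ -9.3  15.  107.2  -0.   57.8 -23.1]
[[264. 242.]
 [266. 258.]
 [243. 242.]
 [242. 258.]
 [265. 166.]
 [266. 173.]
 [242. 166.]
 [240. 173.]]
{'position': [509.1, -72.7, 190.8], 'conf': 0.81} [[252.47051913 211.5076036 ]]
```

View pics/w2.png

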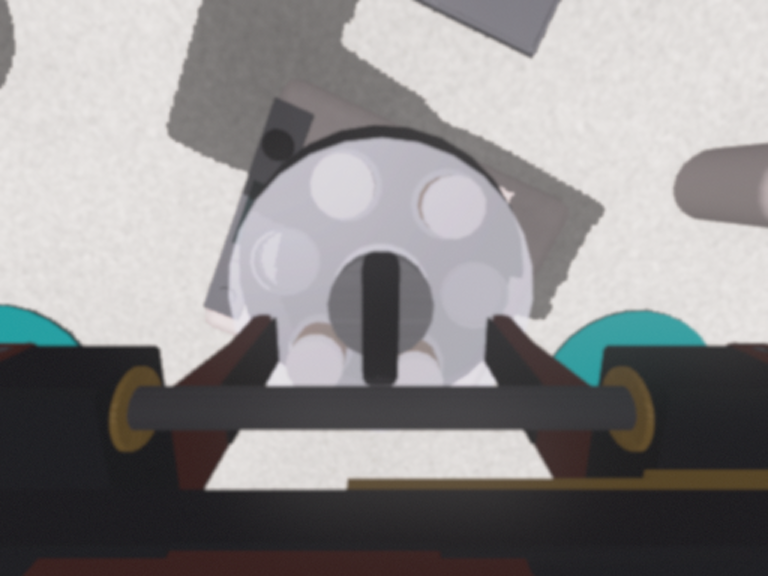

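Request:
apply_moves --commands '[[[0,-0.001,-0.02,0],[0,-0.001,-0.04,0],[0,-0.001,-0.047,0],[0,-0.001,-0.047,0]]]'

```text
t: 3.95
ee_pos: [509.8, -74.0, 357.6]
orientation: [1.032, 1.313, -1.032]
ft_force: [0.6, -0.1, 0.3]
width: 88.0
```

Request:
apply_moves --commands '[[[0,0,0,0],[0,0,0,0],[0,0,0,0],[0,0,0,0],[0,0,0,0],[0,0,0,0]]]' --gripper 0.005

```text
t: 4.7
ee_pos: [510.1, -73.0, 357.7]
orientation: [1.03, 1.313, -1.031]
ft_force: [-0.2, -1.0, -0.3]
width: 31.4
```

Request:
apply_moves --commands '[[[0,0,0,0],[0,0,0,0],[0,0,0,0],[0,0,0,0]]]'

```text
t: 5.2
ee_pos: [510.1, -73.0, 357.6]
orientation: [1.031, 1.313, -1.031]
ft_force: [-1.0, 0.5, 1.6]
width: 17.9
```

Request:
apply_moves --commands '[[[0,0,-0.004,0],[0,0,-0.007,0],[0,0,-0.007,0],[0,0,-0.007,0]]]'

```text
t: 5.7
ee_pos: [510.1, -73.0, 351.7]
orientation: [1.031, 1.313, -1.031]
ft_force: [-5.4, 0.9, 11.9]
width: 17.5
```

Request:
apply_moves --commands '[[[0,0,-0.001,0],[0,0,-0.001,0.1],[0,0,-0.001,0.25],[0,0,-0.001,0.4],[0,0,-0.001,0.55],[0,0,-0.001,0.7]]]'

```text
t: 6.45
ee_pos: [511.3, -73.1, 351.4]
orientation: [0.491, 1.51, -0.489]
ft_force: [0.3, 0.8, 12.5]
width: 18.2
```

Request:
apply_moves --commands '[[[0,0,0,0.15],[0,0,0,0.3],[0,0,0,0.45],[0,0,0,0.58],[0,0,0,0.68],[0,0,0,0.7],[0,0,0,0.7]]]'

```text
t: 7.32
ee_pos: [511.3, -73.1, 351.5]
orientation: [-0.055, 1.566, 0.054]
ft_force: [-0.5, 0.2, 12.7]
width: 17.8
```

Run:
```python
from h import *
o=readout.get_obs(); print(o["t"],o["ee_pos"],toolyaw()[0],o["moment"],o["ft_force"])
w=cam("wrist"); save(w,"w3.png",1.5)
```

```text
7.325 [511.31494502 -73.11580393 351.45735622] 93.95931104718508 [ 0.22747977  0.0816676  -0.11873638] [-0.53880521  0.24135744 12.70429387]
```

View pics/w3.png

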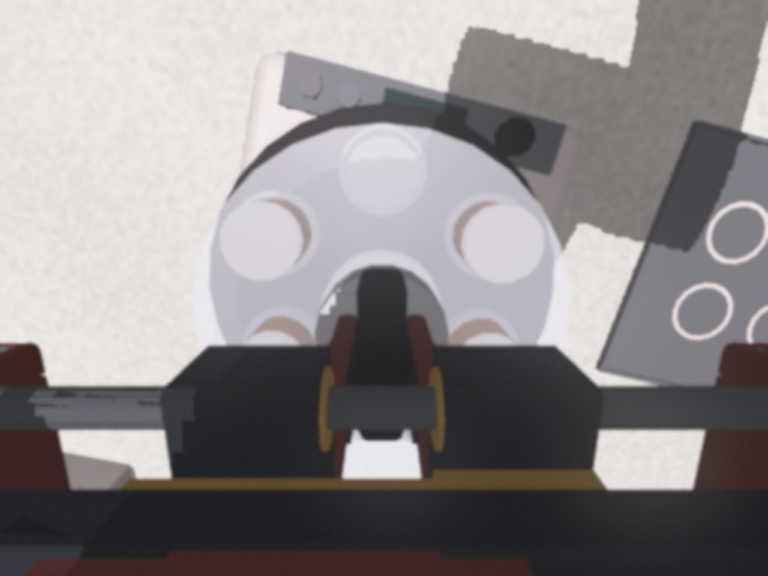

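Request:
apply_moves --commands '[[[0,0,0.004,0.03],[0,0,0.01,0.03],[0,0,0.016,0.03],[0,0,0.022,0.03],[0,0,0.022,0.03]]]'

```text
t: 8.0
ee_pos: [510.0, -73.0, 371.7]
orientation: [-0.078, 1.57, 0.078]
ft_force: [0.6, 0.5, -2.3]
width: 17.7
```

Request:
apply_moves --commands '[[[0,0,0.03,0],[0,-0.02,0.06,0],[-0.015,-0.075,0.06,-0.1],[-0.03,-0.13,0.05,-0.2],[-0.045,-0.185,0.03,-0.3],[-0.06,-0.235,0,-0.4],[-0.07,-0.257,-0.05,-0.5],[-0.07,-0.257,-0.1,-0.5]]]'

```text
t: 9.0
ee_pos: [439.1, -331.7, 270.0]
orientation: [0.317, 1.547, -0.318]
ft_force: [0.4, 0.4, -2.2]
width: 17.7
```

Request:
apply_moves --commands '[[[0,0,-0.03,0],[0,0,-0.045,0],[0,0,-0.055,0],[0,0,-0.058,0],[0,0,-0.058,0]]]'

```text
t: 9.62
ee_pos: [440.5, -330.2, 214.4]
orientation: [0.314, 1.547, -0.315]
ft_force: [0.3, -0.4, -2.0]
width: 17.9
```

Request:
apply_moves --commands '[[[0,0,-0.002,0],[0,0,-0.004,0],[0,0,-0.004,0]]]'

```text
t: 10.0
ee_pos: [440.1, -330.0, 209.7]
orientation: [0.314, 1.548, -0.314]
ft_force: [0.5, -0.7, -1.9]
width: 17.7
```

Request:
apply_moves --commands '[[[0,0,-0.001,0],[0,0,-0.002,0],[0,0,-0.002,0]]]'

```text
t: 10.38
ee_pos: [440.2, -330.1, 209.6]
orientation: [0.314, 1.548, -0.315]
ft_force: [-4.6, 2.9, 21.1]
width: 17.7
```

Request:
apply_moves --commands '[[[0,0,0.002,0],[0,0,0.002,0],[0,0,0.002,0],[0,0,0.002,0]]]' --gripper 0.07

```text
t: 10.88
ee_pos: [440.1, -330.0, 209.4]
orientation: [0.315, 1.548, -0.314]
ft_force: [-0.2, 0.7, -0.1]
width: 54.2
```

Request:
apply_moves --commands '[[[0,0,0.04,0],[0,0,0.09,0],[0,0,0.15,0],[0,0,0.19,0],[0.02,0.06,0.19,-0.15],[0.04,0.12,0.19,-0.3],[0.05,0.17,0.19,-0.4]]]'

```text
t: 11.75
ee_pos: [490.5, -158.2, 399.8]
orientation: [0.629, 1.477, -0.629]
ft_force: [1.5, -0.5, -0.4]
width: 70.3
```

Run:
```python
from h import *
o=readout.get_obs(); print(o["t"],o["ee_pos"],toolyaw()[0],o["ft_force"])
for n in ("top","scene","wrist"):
    im=cam(n); save(im,n+"4.png",1.5)
    for l in ["head","crossbar","cover_grip","tray"]+["jar%d_mid"%k for k in (1,2)]+["place1"]:
        for d in models.place_of(n,l): print(n,l,np.round(d["position"]),round(d["conf"],2),np.round(proj(im,d["position"])[0]*1.5))
```

```text
11.75 [ 490.54279789 -158.2356712   399.7899885 ] 43.891961536016325 [ 1.52103417 -0.46251945 -0.3823419 ]
top head [512. -77.  91.] 0.95 [383. 270.]
top head [533. 200.   7.] 0.73 [246. 262.]
top head [ 479. -137.  121.] 0.53 [416. 286.]
top crossbar [510. -72. 159.] 0.6 [380. 265.]
top cover_grip [ 439. -329.   40.] 0.98 [512. 315.]
top cover_grip [ 794. -157.   40.] 0.83 [426. 137.]
top cover_grip [ 178. -295.   40.] 0.82 [494. 453.]
top cover_grip [217. 272.  42.] 0.6 [194. 424.]
top tray [516. 270.  -1.] 0.88 [212. 271.]
top tray [ 478. -134.  118.] 0.25 [414. 287.]
top place1 [489. 344.   1.] 0.93 [174. 283.]
top place1 [557. 333.   4.] 0.88 [181. 250.]
top place1 [533. 200.   7.] 0.68 [246. 262.]
top place1 [466. 208.   1.] 0.64 [241. 296.]
top place1 [474. 279.  -1.] 0.62 [206. 291.]
scene head [508. -74.  95.] 0.77 [379. 302.]
scene head [538. -11. 118.] 0.69 [388. 312.]
scene crossbar [507. -74. 157.] 0.69 [379. 278.]
scene cover_grip [ 793. -154.   38.] 0.94 [247. 364.]
scene cover_grip [217. 274.  38.] 0.75 [594. 341.]
scene cover_grip [ 175. -291.   41.] 0.58 [420. 237.]
scene cover_grip [ 446. -331.   39.] 0.56 [332. 268.]
scene tray [514. 275.  -1.] 0.82 [501. 426.]
scene jar2_mid [ 548. -131.  118.] 0.71 [347. 290.]
scene place1 [478. 275.   5.] 0.83 [513. 414.]
scene place1 [554. 331.   5.] 0.74 [511. 453.]
scene place1 [470. 208.   1.] 0.69 [489. 395.]
scene place1 [547. 264.   4.] 0.66 [484. 430.]
scene place1 [482. 347.   2.] 0.64 [543. 438.]
scene place1 [534. 199.   8.] 0.61 [463. 406.]
scene place1 [ 478. -135.  120.] 0.38 [371. 276.]
wrist head [507. -71.  95.] 0.94 [489. 200.]
wrist crossbar [509. -74. 157.] 0.71 [516. 213.]
wrist cover_grip [ 441. -331.   41.] 0.76 [210. 357.]
wrist tray [512. -71. 160.] 0.26 [526. 214.]
wrist tray [509. -71.  98.] 0.22 [492. 203.]
wrist jar2_mid [ 548. -133.  116.] 0.81 [471. 312.]
```

View pics/top4.png

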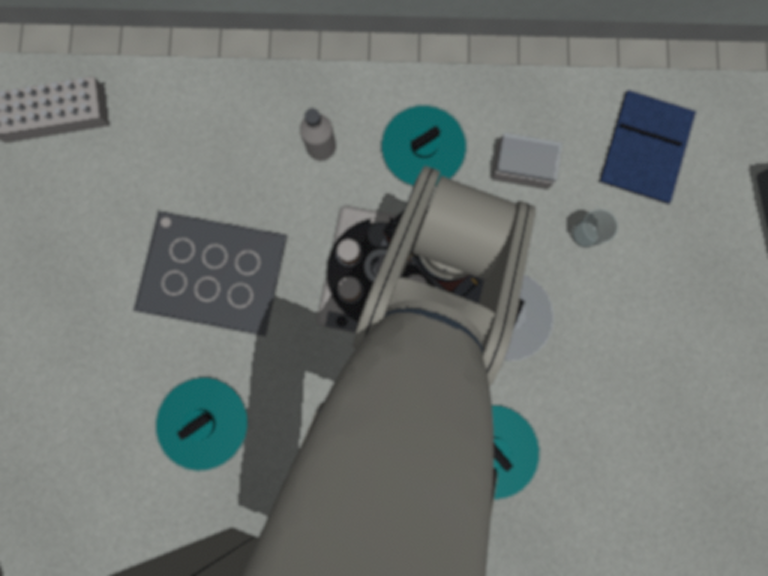

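View pics/wrist4.png

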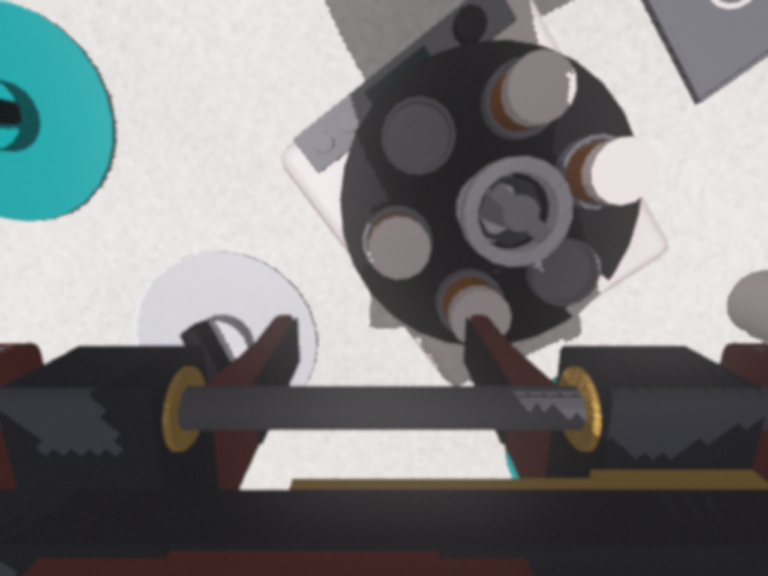

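View pics/scene4.png

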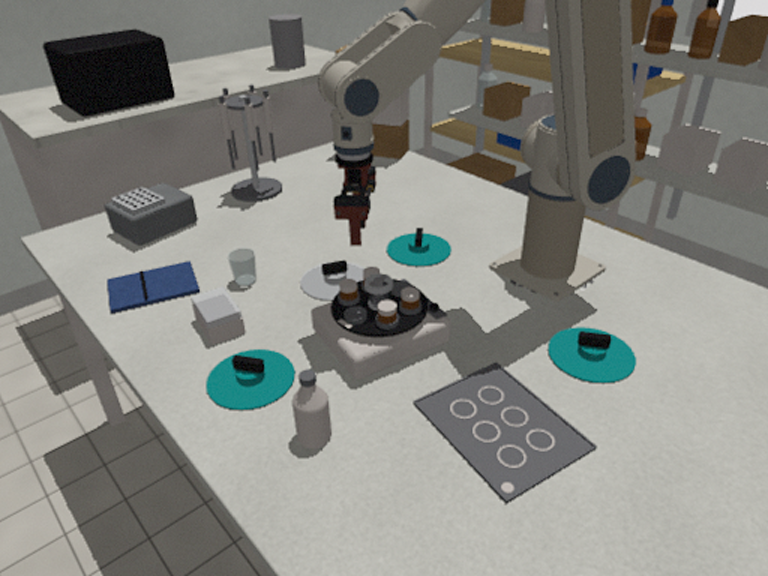

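Run:
```python
from h import *
L=np.array([[34,68],[34,0],[34,-68],[-34,68],[-34,0],[-34,-68]],float)
o=np.array([514,271.]);th=np.radians(-9)
def W(o,th): c,s=np.cos(th),np.sin(th); return o+L@np.array([[c,s],[-s,c]])
for n in ("top","scene"):
    im=cam(n); g=im["color"].min(2).astype(np.uint8)
    S=4; G=cv2.resize(g,None,fx=S,fy=S,interpolation=cv2.INTER_CUBIC)
    m=np.zeros(G.shape,np.uint8)
    pts=W(o,th); got=[]
    for p in pts:
        a=np.linspace(0,2*np.pi,60); poly=proj(im,np.c_[p[0]+31*np.cos(a),p[1]+31*np.sin(a),np.full(60,4.)])
        mk=np.zeros(G.shape,np.uint8); cv2.fillConvexPoly(mk,np.round((poly+.5)*S-.5).astype(np.int32),1)
        v=G[mk>0]; thr=(np.median(v)+np.percentile(v,98))/2
        b=((G>thr)&(mk>0)).astype(np.uint8)
        cs,_=cv2.findContours(b,cv2.RETR_EXTERNAL,cv2.CHAIN_APPROX_NONE)
        h=cv2.convexHull(np.vstack(cs)); e=cv2.fitEllipse(h)
        # project hull to plane and take min circle/fit
        q=ray(im,(h[:,0,:]+.5)/S-.5,4)[:,:2]
        A=np.c_[2*q,np.ones(len(q))]; s=np.linalg.lstsq(A,(q**2).sum(1),rcond=None)[0]
        got.append(s[:2]); r=np.sqrt(s[2]+s[:2]@s[:2]); print(n,s[:2].round(1),r.round(1))
    got=np.array(got)
    M,_=cv2.estimateAffinePartial2D(L,got); 
    sc=np.hypot(M[0,0],M[1,0]); print("scale",sc,"yaw",np.degrees(np.arctan2(M[1,0],M[0,0])),"o",M[:,2])
    print(W(M[:,2],np.arctan2(M[1,0],M[0,0])).round(1))
```

```text
top [557.  332.9] 26.1
top [545.8 265.8] 26.1
top [535.  198.5] 25.9
top [489.6 344. ] 26.0
top [478.5 276.7] 25.9
top [467.3 209.5] 25.8
scale 1.0027887220746396 yaw -9.310076558416217 o [512.1947937  271.22692108]
[[556.7 332.8]
 [545.7 265.7]
 [534.7 198.6]
 [489.6 343.8]
 [478.6 276.7]
 [467.6 209.6]]
scene [557.4 333.3] 25.5
scene [546.4 266.3] 25.7
scene [535.2 199.2] 25.7
scene [490.4 344.4] 25.5
scene [479.4 277.4] 25.6
scene [468.3 210.4] 25.7
scale 0.9988182786228811 yaw -9.40999442868478 o [512.8495636  271.84430186]
[[557.5 333.4]
 [546.4 266.3]
 [535.3 199.2]
 [490.4 344.5]
 [479.3 277.4]
 [468.2 210.3]]
```

Request:
apply_moves --commands '[[[0.03,0.015,0,-0.09],[0.058,0.03,0,-0.175],[0.058,0.03,-0.03,-0.175],[0.058,0.03,-0.05,-0.175],[0.058,0.03,-0.05,-0.175]]]' --gripper 0.056

```text
t: 13.68
ee_pos: [547.7, -129.8, 348.2]
orientation: [0.76, 1.437, -0.762]
ft_force: [0.3, -0.2, 0.5]
width: 56.2
```

Run:
```python
from h import *
o=readout.get_obs(); print(o["t"],o["ee_pos"],toolyaw()[0],o["width"])
w=cam("wrist"); save(w,"w5.png",1.5)
for l in ("jar2_mid","crossbar"):
  for d in models.place_of("wrist",l): print(l,d)
```

```text
13.675 [ 547.67564054 -129.81318809  348.23945004] 34.09942721335797 56.18142213153808
jar2_mid {'position': [548.2, -135.2, 114.7], 'conf': 0.85}
crossbar {'position': [508.8, -72.8, 157.4], 'conf': 0.67}
```

View pics/w5.png

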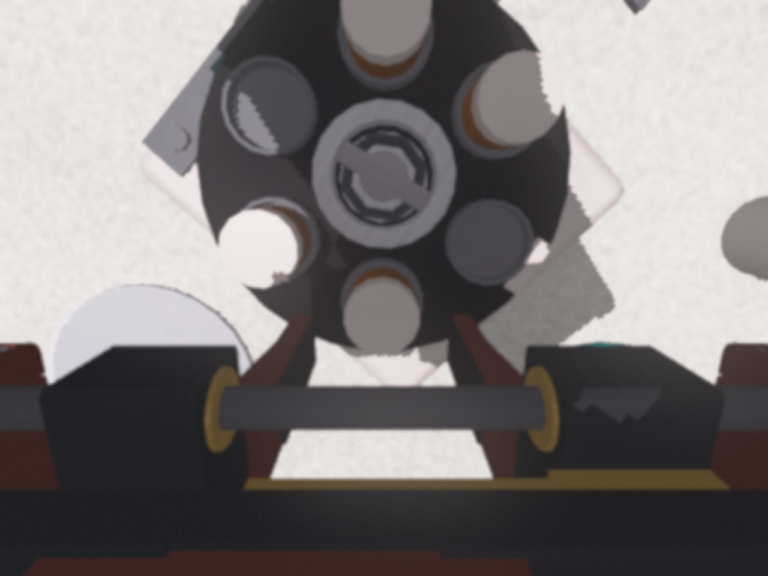

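Run:
```python
from h import *
w=cam("wrist")
print(ray(w,[[254,210.5]],138), ray(w,[[381/1.5,172/1.5]],159), proj(w,[[548,-129.5,138]])*1.5)
```

```text
[[ 548.47263034 -129.8441309   138.        ]] [[509.91872166 -72.82689997 159.        ]] [[380.60081417 314.7015004 ]]
```

Request:
apply_moves --commands '[[[0,0,-0.03,0],[0,0,-0.05,0],[0,0,-0.0555,0],[0,0,-0.0555,0]]]'

```text
t: 14.38
ee_pos: [548.4, -130.1, 294.8]
orientation: [0.761, 1.433, -0.761]
ft_force: [0.4, 0.0, -0.3]
width: 56.2
```

Request:
apply_moves --commands '[[[0,0,0,0],[0,0,0,0],[0,0,0,0],[0,0,0,0]]]' --gripper 0.03

```text
t: 14.88
ee_pos: [548.4, -130.1, 294.9]
orientation: [0.761, 1.432, -0.76]
ft_force: [-0.3, 0.7, 7.1]
width: 37.7
```

Request:
apply_moves --commands '[[[0,0,0.02,0],[0,0,0.06,0],[0,0.02,0.09,0],[0,0.08,0.09,0],[0,0.14,0.09,0],[0,0.2,0.09,0],[0,0.26,0.09,0],[-0.002,0.32,0.06,0]]]'

```text
t: 15.88
ee_pos: [546.9, 188.2, 357.9]
orientation: [0.763, 1.43, -0.757]
ft_force: [0.8, 0.1, -1.1]
width: 37.5
```

Request:
apply_moves --commands '[[[0,0.05,-0.04,0],[0,0.076,-0.09,0],[0,0.076,-0.13,0],[0,0.076,-0.147,0],[0,0.076,-0.147,0]]]'

```text
t: 16.5
ee_pos: [546.1, 261.4, 208.5]
orientation: [0.76, 1.435, -0.763]
ft_force: [-0.4, -0.1, -0.8]
width: 37.5
```

Run:
```python
from h import *
o=readout.get_obs(); print(o["t"],o["ee_pos"],toolyaw()[0],o["width"],o["ft_force"])
w=cam("wrist"); save(w,"w6.png",1.5)
w=cam("scene"); save(w,"s6.png",4,(270,200,420,340))
```

```text
16.5 [546.11315977 261.43520084 208.47412363] 34.065477896489014 37.54959551802289 [-0.38626827 -0.10749764 -0.78103315]
```

View pics/w6.png

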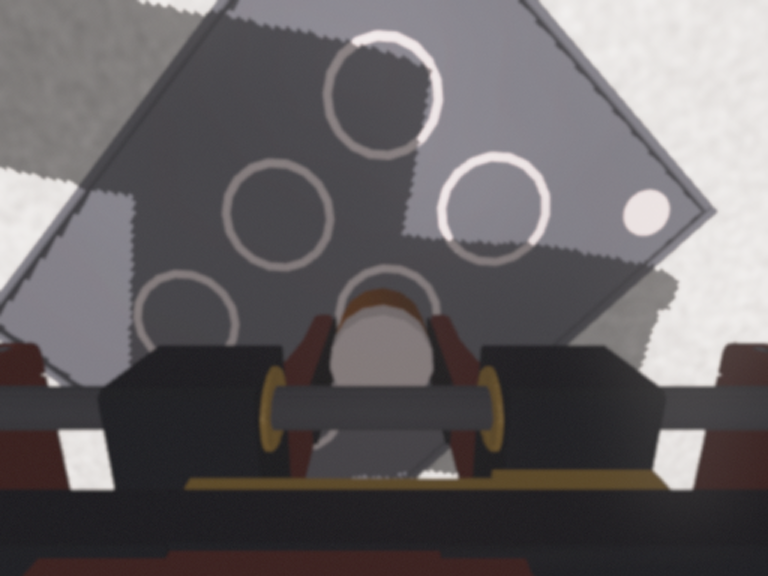

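View pics/s6.png

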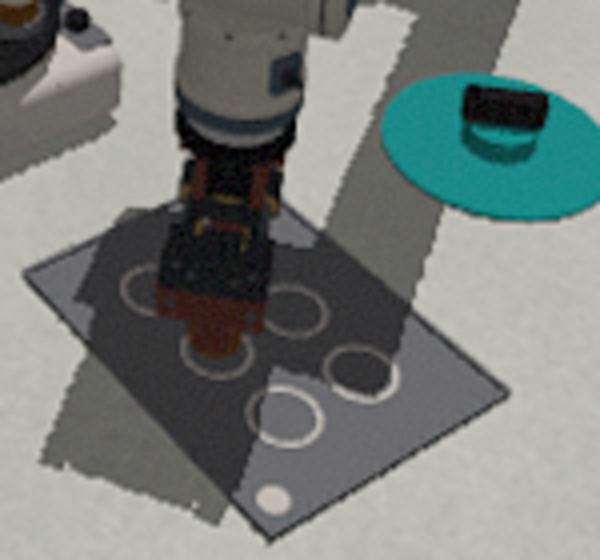

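Request:
apply_moves --commands '[[[0,0,0,0],[0,0,-0.003,0],[0,0,-0.0055,0],[0,0,-0.0055,0]]]'

```text
t: 17.1
ee_pos: [546.2, 261.8, 203.6]
orientation: [0.761, 1.434, -0.761]
ft_force: [0.1, 1.1, 0.2]
width: 37.6
```

Request:
apply_moves --commands '[[[0,0.004,0,0],[0,0.004,-0.0015,0],[0,0.004,-0.0025,0],[0,0.004,-0.0025,0]]]'

```text
t: 17.6
ee_pos: [546.2, 265.8, 201.1]
orientation: [0.761, 1.434, -0.761]
ft_force: [-0.3, -0.6, -1.3]
width: 37.7
```

Request:
apply_moves --commands '[[[0,0,-0.0005,0],[0,0,-0.0005,0]]]'

```text
t: 17.85
ee_pos: [546.3, 265.8, 201.0]
orientation: [0.761, 1.434, -0.761]
ft_force: [-1.6, -0.1, 3.6]
width: 37.6
```

Request:
apply_moves --commands '[[[0,0,0,0],[0,0,0,0],[0,0,0,0],[0,0,0.02,0],[0,0,0.08,0],[0,0,0.12,0],[0,-0.03,0.15,0]]]' --gripper 0.056

```text
t: 18.73
ee_pos: [546.6, 236.8, 354.5]
orientation: [0.762, 1.431, -0.756]
ft_force: [1.4, 0.3, 0.4]
width: 56.4
```

Run:
```python
from h import *
o=readout.get_obs(); print(o["t"],o["ee_pos"],toolyaw()[0],o["width"],o["ft_force"])
w=cam("wrist"); save(w,"w7.png",1.5)
for n in("wrist","scene"):
  for l in ("jar2_mid","cover_grip"):
    for d in models.place_of(n,l): print(n,l,d)
```

```text
18.725 [546.57972276 236.82503485 354.49960217] 34.21431595917604 56.43196785959715 [1.394256   0.27374725 0.36056591]
wrist jar2_mid {'position': [542.8, 267.0, 24.3], 'conf': 0.84}
wrist jar2_mid {'position': [468.9, 208.2, 5.5], 'conf': 0.39}
scene jar2_mid {'position': [546.7, 262.0, 34.5], 'conf': 0.35}
scene cover_grip {'position': [215.0, 272.2, 38.7], 'conf': 0.94}
scene cover_grip {'position': [793.2, -150.9, 39.3], 'conf': 0.73}
scene cover_grip {'position': [487.2, 341.8, 1.2], 'conf': 0.32}
```

View pics/w7.png

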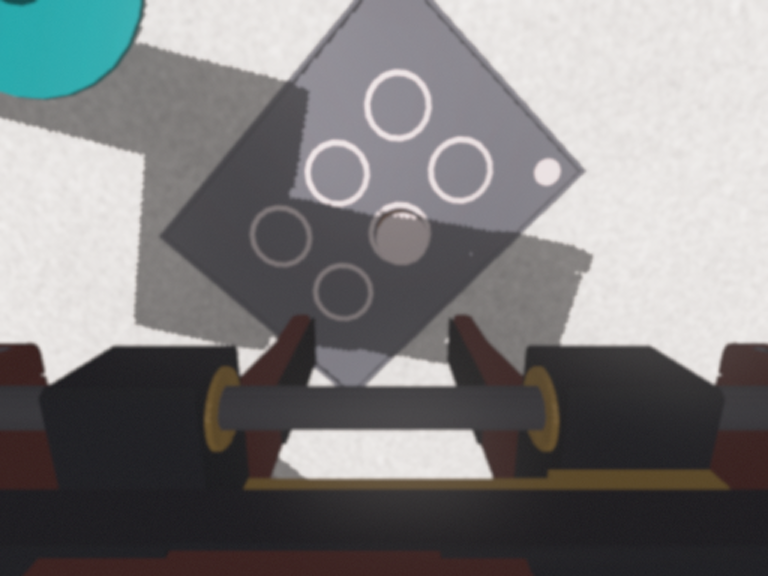

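Request:
apply_moves --commands '[[[-0.015,-0.05,0,0],[-0.03,-0.1,0,0],[-0.045,-0.15,0,0],[-0.06,-0.2,0,0],[-0.074,-0.25,0,0],[-0.074,-0.252,0,0],[-0.074,-0.252,0,0]]]'

```text
t: 19.85
ee_pos: [472.5, -15.8, 350.1]
orientation: [0.761, 1.435, -0.761]
ft_force: [0.0, 0.6, -0.3]
width: 56.0
```

```bash
cat > st.py <<'E'
from h import *
import sys
o=readout.get_obs(); print(o["t"],o["ee_pos"].round(2),toolyaw()[0].round(2),o["width"].round(1),o["ft_force"].round(1))
w=cam("wrist"); save(w,sys.argv[1],1.5)
if len(sys.argv)>2:
    x,y,z=map(float,sys.argv[2:5]); print("expect px",proj(w,[[x,y,z]])*1.5)
E
python3 st.py w8.png 472 -16.6 138
```

```text
Traceback (most recent call last):
  File "st.py", line 3, in <module>
    o=readout.get_obs(); print(o["t"],o["ee_pos"].round(2),toolyaw()[0].round(2),o["width"].round(1),o["ft_force"].round(1))
                                                                                 ^^^^^^^^^^^^^^^^
AttributeError: 'float' object has no attribute 'round'
```

```bash
sed -i 's/o\["width"\].round(1)/o["width"]/' st.py; python3 st.py w8.png 472 -16.6 138
```

```text
19.85 [472.51 -15.76 350.07] 34.06 56.036978592755354 [ 0.   0.6 -0.3]
expect px [[379.47073678 318.12943616]]
```

View pics/w8.png

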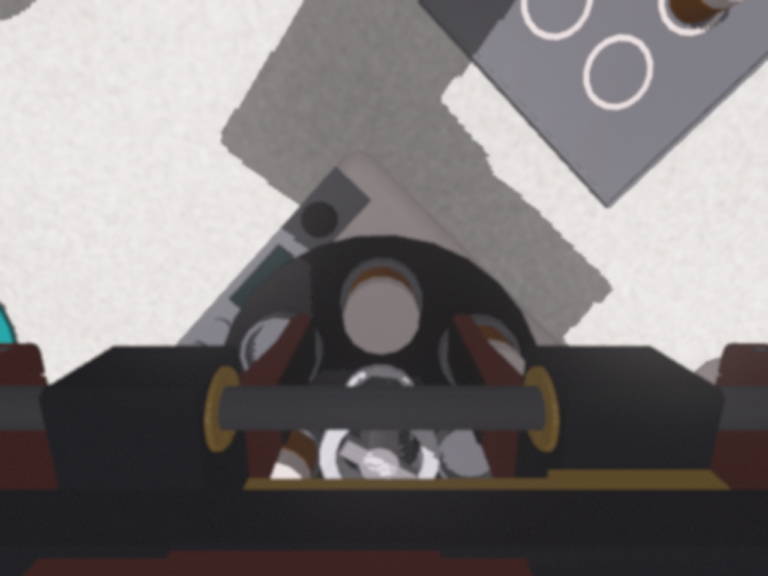

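Request:
apply_moves --commands '[[[0,0,-0.03,0],[0,0,-0.05,0],[0,0,-0.0555,0],[0,0,-0.0555,0]]]'

```text
t: 20.4
ee_pos: [472.6, -15.3, 295.1]
orientation: [0.76, 1.435, -0.76]
ft_force: [0.4, -0.2, 0.6]
width: 56.0
```

Request:
apply_moves --commands '[[[0,0,0,0],[0,0,0,0],[0,0,0,0],[0,0,0,0]]]' --gripper 0.03

```text
t: 20.9
ee_pos: [472.6, -16.2, 295.9]
orientation: [0.761, 1.432, -0.76]
ft_force: [-0.6, 1.1, 6.8]
width: 37.2
```

Request:
apply_moves --commands '[[[0,0,0.02,0],[0,0,0.06,0],[0,0.02,0.09,0],[0.001,0.075,0.09,0],[0.002,0.13,0.09,0],[0.004,0.185,0.09,0],[0.006,0.24,0.08,0],[0.0065,0.28,0.04,0]]]'

```text
t: 21.9
ee_pos: [479.6, 266.4, 336.7]
orientation: [0.764, 1.43, -0.756]
ft_force: [0.9, -0.4, -0.9]
width: 37.5
```

Request:
apply_moves --commands '[[[0,0.013,-0.04,0],[0,0.013,-0.09,0],[0,0.013,-0.12,0],[0,0.013,-0.128,0],[0,0.013,-0.128,0]]]'

```text
t: 22.52
ee_pos: [479.0, 276.8, 207.3]
orientation: [0.761, 1.434, -0.761]
ft_force: [0.3, 0.1, -0.6]
width: 37.6
```

Request:
apply_moves --commands '[[[0,0,-0.003,0],[0,0,-0.0055,0],[0,0,-0.0055,0],[0,0,-0.006,0],[0,0,-0.006,0]]]'

```text
t: 23.15
ee_pos: [478.9, 276.9, 201.9]
orientation: [0.761, 1.433, -0.76]
ft_force: [-1.3, -1.2, 5.0]
width: 37.6
```

Request:
apply_moves --commands '[[[0,0,0,0],[0,0,0,0],[0,0,0,0],[0,0,0.02,0],[0,0,0.07,0],[0,0,0.12,0],[0,-0.02,0.15,0],[0.002,-0.06,0.15,-0.15]]]' --gripper 0.056

```text
t: 24.15
ee_pos: [481.5, 217.4, 355.5]
orientation: [0.881, 1.383, -0.871]
ft_force: [-0.0, -0.6, -0.6]
width: 56.1
```

Request:
apply_moves --commands '[[[0.012,-0.045,0,-0.15],[0.024,-0.09,0,-0.3],[0.036,-0.135,0,-0.45],[0.048,-0.18,0,-0.6],[0.06,-0.225,0,-0.75],[0.06,-0.229,0,-0.897],[0.06,-0.229,0,-0.897]]]'

```text
t: 25.02
ee_pos: [540.7, -12.8, 352.3]
orientation: [1.535, 0.96, -1.533]
ft_force: [-0.3, 0.6, 0.5]
width: 56.1
```

```bash
python3 st.py w9.png 539.8 -11.9 138
```

```text
25.025 [540.72 -12.81 352.3 ] -25.91 56.13340476233101 [-0.3  0.6  0.5]
expect px [[379.21701918 314.46474045]]
```

View pics/w9.png

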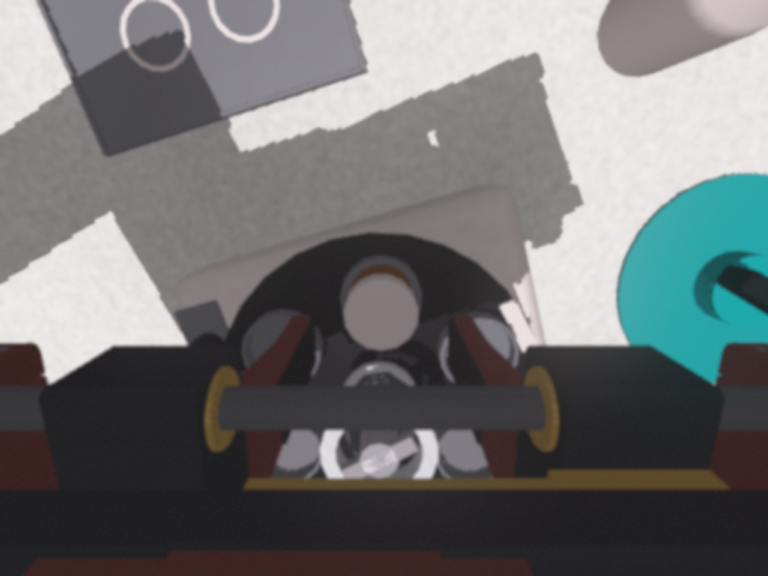

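Request:
apply_moves --commands '[[[0,0,-0.03,0],[0,0,-0.05,0],[0,0,-0.056,0],[0,0,-0.056,0]]]'

```text
t: 25.58
ee_pos: [540.8, -11.7, 295.5]
orientation: [1.532, 0.962, -1.533]
ft_force: [0.2, 1.0, -0.3]
width: 56.5
```

Request:
apply_moves --commands '[[[0,0,0,0],[0,0,0,0],[0,0,0,0],[0,0,0,0]]]' --gripper 0.03

```text
t: 26.08
ee_pos: [541.1, -12.1, 296.0]
orientation: [1.535, 0.96, -1.533]
ft_force: [-1.0, 1.1, 5.8]
width: 37.3
```

Request:
apply_moves --commands '[[[0,0,0.02,0],[0,0,0.06,0],[0,0.02,0.09,0],[-0.02,0.07,0.09,0],[-0.04,0.12,0.09,0],[-0.06,0.17,0.09,0],[-0.072,0.21,0.07,0],[-0.072,0.221,0.02,0]]]'

```text
t: 27.08
ee_pos: [468.9, 211.3, 316.5]
orientation: [1.537, 0.961, -1.526]
ft_force: [0.5, -0.6, -0.3]
width: 37.2
```

Request:
apply_moves --commands '[[[0,0,-0.05,0],[0,0,-0.09,0],[0,0,-0.108,0],[0,0,-0.108,0]]]'

```text
t: 27.58
ee_pos: [468.6, 208.7, 206.6]
orientation: [1.532, 0.961, -1.536]
ft_force: [-0.3, -0.1, -0.7]
width: 37.8
```

Request:
apply_moves --commands '[[[0,0.001,-0.003,0],[0,0.001,-0.0045,0],[0,0.001,-0.005,0],[0,0.001,-0.005,0]]]'

```text
t: 28.08
ee_pos: [468.9, 209.9, 202.7]
orientation: [1.534, 0.96, -1.533]
ft_force: [0.7, -0.6, -0.6]
width: 37.6
```

Request:
apply_moves --commands '[[[0,0,-0.001,0],[0,0,-0.001,0]]]'

```text
t: 28.32
ee_pos: [468.9, 209.9, 201.9]
orientation: [1.534, 0.96, -1.533]
ft_force: [-1.3, -0.2, 7.8]
width: 37.5
```

Request:
apply_moves --commands '[[[0,0,0,0],[0,0,0,0],[0,0,0,0],[0,0,0.02,0],[0,0,0.07,0],[0,0,0.12,0],[0,-0.02,0.165,0],[0.002,-0.075,0.17,0]]]' --gripper 0.056

```text
t: 29.32
ee_pos: [471.9, 135.5, 374.7]
orientation: [1.537, 0.96, -1.525]
ft_force: [-0.1, -0.5, 0.5]
width: 56.4
```

Request:
apply_moves --commands '[[[0.002,-0.055,0,0],[0.004,-0.11,0,0],[0.006,-0.165,0,0],[0.008,-0.22,0,0],[0.0095,-0.265,0,0],[0.0095,-0.269,-0.02,0],[0.0095,-0.269,-0.02,0]]]'

```text
t: 30.2
ee_pos: [479.6, -134.6, 350.1]
orientation: [1.534, 0.962, -1.537]
ft_force: [0.3, -0.5, -0.0]
width: 56.1
```

```bash
python3 st.py w10.png 480.2 -134.1 138
```

```text
30.2 [ 479.57 -134.62  350.08] -25.98 56.06499923584146 [ 0.3 -0.5 -0. ]
expect px [[384.06015973 314.916815  ]]
```

View pics/w10.png

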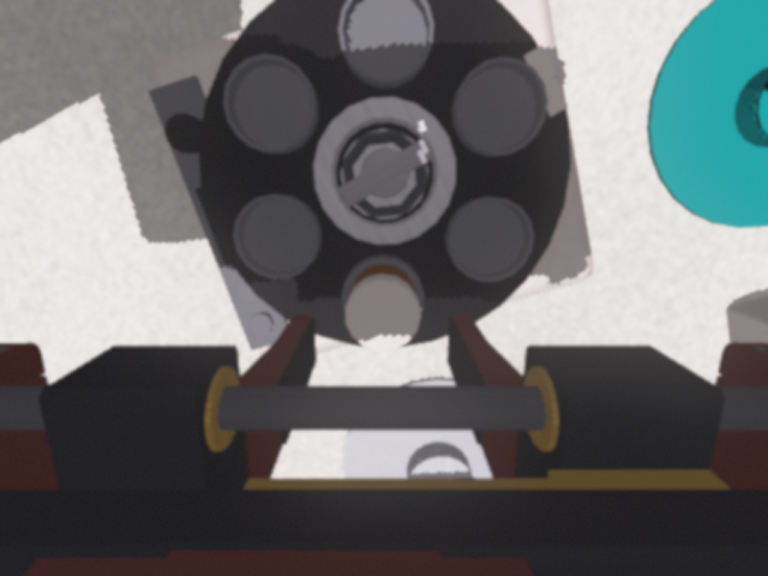

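Last jar centred at (382,310); descending.

Request:
apply_moves --commands '[[[0,0,-0.03,0],[0,0,-0.05,0],[0,0,-0.0555,0],[0,0,-0.0555,0]]]'

```text
t: 30.75
ee_pos: [480.6, -133.7, 296.2]
orientation: [1.533, 0.961, -1.533]
ft_force: [0.3, -0.6, 0.8]
width: 56.3
```

Request:
apply_moves --commands '[[[0,0,0,0],[0,0,0,0],[0,0,0,0],[0,0,0,0]]]' --gripper 0.03

```text
t: 31.25
ee_pos: [480.5, -134.2, 296.4]
orientation: [1.534, 0.96, -1.533]
ft_force: [-0.7, 1.7, 6.0]
width: 37.4
```

Request:
apply_moves --commands '[[[0,0,0.02,0],[0,0,0.06,0],[0,0.02,0.095,0],[0.01,0.075,0.095,0],[0.02,0.13,0.095,0],[0.03,0.185,0.095,0],[0.04,0.24,0.095,0],[0.05,0.29,0.085,0]]]'

```text
t: 32.25
ee_pos: [530.6, 157.8, 381.4]
orientation: [1.535, 0.96, -1.532]
ft_force: [0.3, 0.3, -0.9]
width: 37.6
```

Request:
apply_moves --commands '[[[0.0045,0.043,-0.02,0],[0.0045,0.043,-0.07,0],[0.0045,0.043,-0.12,0],[0.0045,0.043,-0.16,0],[0.0045,0.043,-0.174,0],[0.0045,0.043,-0.174,0]]]'

```text
t: 33.0
ee_pos: [534.8, 198.7, 206.4]
orientation: [1.533, 0.961, -1.535]
ft_force: [0.1, 0.1, -0.4]
width: 37.5
```

Request:
apply_moves --commands '[[[0,0,-0.002,0],[0,0,-0.004,0],[0,0,-0.0045,0],[0,0,-0.0045,0]]]'

```text
t: 33.5
ee_pos: [534.9, 198.9, 202.7]
orientation: [1.534, 0.96, -1.533]
ft_force: [0.1, -0.4, 0.5]
width: 37.4
```

Request:
apply_moves --commands '[[[0,0,-0.001,0],[0,0,-0.001,0]]]'

```text
t: 33.75
ee_pos: [534.9, 198.9, 202.4]
orientation: [1.534, 0.96, -1.533]
ft_force: [-2.3, -1.2, 12.2]
width: 37.3
```

Request:
apply_moves --commands '[[[0,0,0,0],[0,0,0,0],[0,0,0,0],[0,0,0.02,0],[0,0,0.07,0],[0,0,0.12,0],[0,-0.02,0.165,0],[0,-0.075,0.17,0]]]' --gripper 0.056

```text
t: 34.75
ee_pos: [535.9, 124.7, 376.4]
orientation: [1.538, 0.959, -1.523]
ft_force: [-0.1, -0.6, -0.6]
width: 55.9
```

Request:
apply_moves --commands '[[[-0.02,-0.05,0,0.18],[-0.035,-0.1,0,0.36],[-0.05,-0.15,0,0.54],[-0.06,-0.2,0,0.72],[-0.07,-0.25,0.01,0.9],[-0.08,-0.3,0.03,1.08],[-0.09,-0.35,0.03,1.26],[-0.09,-0.4,0.03,1.44]]]' --gripper 0.07

```text
t: 35.75
ee_pos: [443.9, -276.6, 403.1]
orientation: [0.477, 1.516, -0.477]
ft_force: [0.8, -0.1, -0.5]
width: 69.9
```

Run:
```python
from h import *
o=readout.get_obs(); print(o["t"],o["ee_pos"],toolyaw()[0],o["width"])
for n in("top","scene","wrist"):
  im=cam(n);save(im,n+"11.png",1.5)
  for l in ("jar2_mid","cover_grip","crossbar"):
    for d in models.place_of(n,l): print(n,l,d)
```

```text
35.75 [ 443.94073301 -276.57270724  403.14360564] 55.101056820916895 69.91124746544476
top jar2_mid {'position': [549.5, 263.7, 23.9], 'conf': 0.46}
top jar2_mid {'position': [510.7, 247.6, 20.7], 'conf': 0.24}
top cover_grip {'position': [791.8, -152.6, 41.3], 'conf': 0.92}
top cover_grip {'position': [217.1, 270.5, 39.4], 'conf': 0.55}
top cover_grip {'position': [613.1, -487.6, 36.9], 'conf': 0.26}
top cover_grip {'position': [752.4, -359.9, 34.6], 'conf': 0.15}
top crossbar {'position': [509.0, -72.7, 159.7], 'conf': 0.92}
top crossbar {'position': [751.3, -360.5, 31.6], 'conf': 0.61}
scene jar2_mid {'position': [544.9, 267.6, 25.5], 'conf': 0.51}
scene cover_grip {'position': [793.4, -155.4, 38.1], 'conf': 0.85}
scene cover_grip {'position': [176.6, -294.2, 41.2], 'conf': 0.75}
scene cover_grip {'position': [448.9, -332.4, 40.5], 'conf': 0.74}
scene cover_grip {'position': [216.7, 270.8, 42.7], 'conf': 0.67}
scene cover_grip {'position': [504.1, -68.9, 3.3], 'conf': 0.67}
scene cover_grip {'position': [613.0, -486.4, 40.5], 'conf': 0.19}
scene crossbar {'position': [507.0, -74.7, 156.5], 'conf': 0.84}
wrist cover_grip {'position': [441.5, -328.0, 40.8], 'conf': 0.85}
wrist crossbar {'position': [510.9, -72.7, 157.7], 'conf': 0.8}
```

View pics/scene11.png

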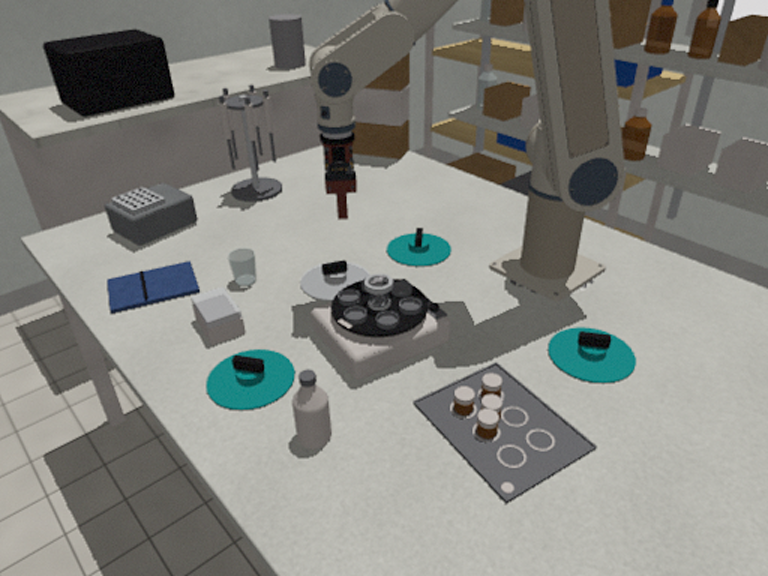

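View pics/top11.png

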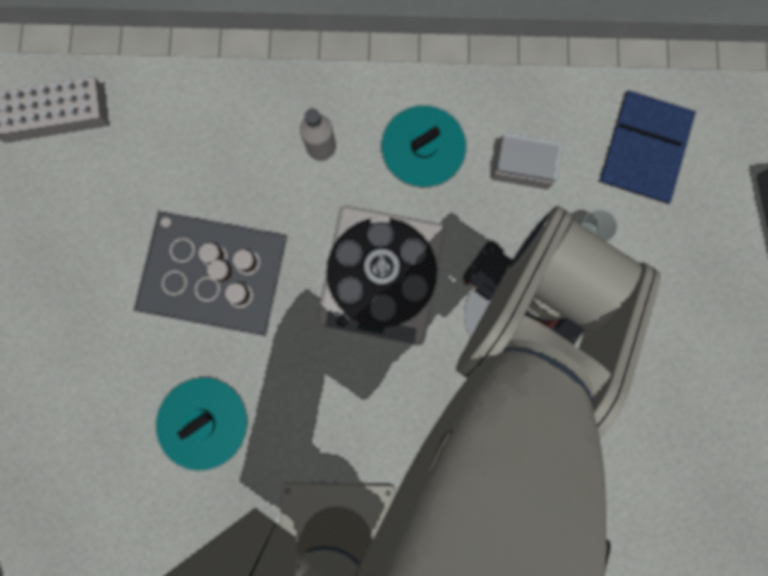

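View pics/wrist11.png

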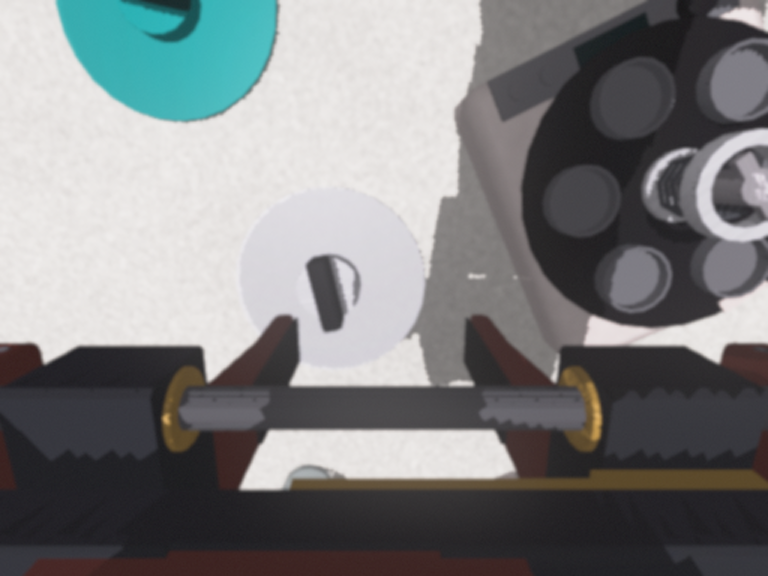

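Run:
```python
from h import *
t=cam("top"); save(t,"t12.png",8,(85,135,195,225))
s=cam("scene"); save(s,"s12.png",6,(270,235,400,335))
```

```text
(no output)
```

View pics/t12.png

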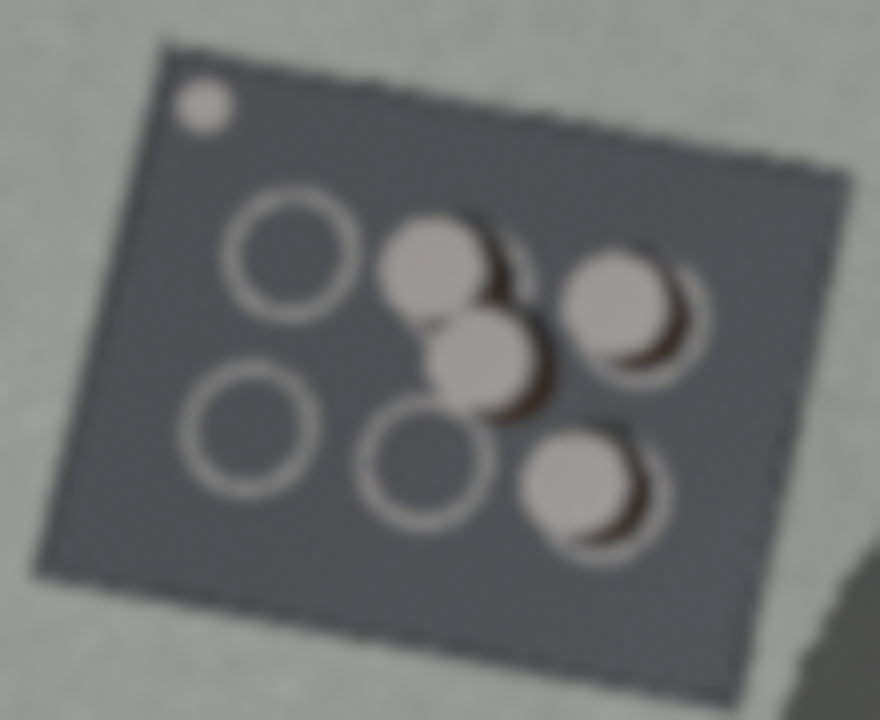

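View pics/s12.png

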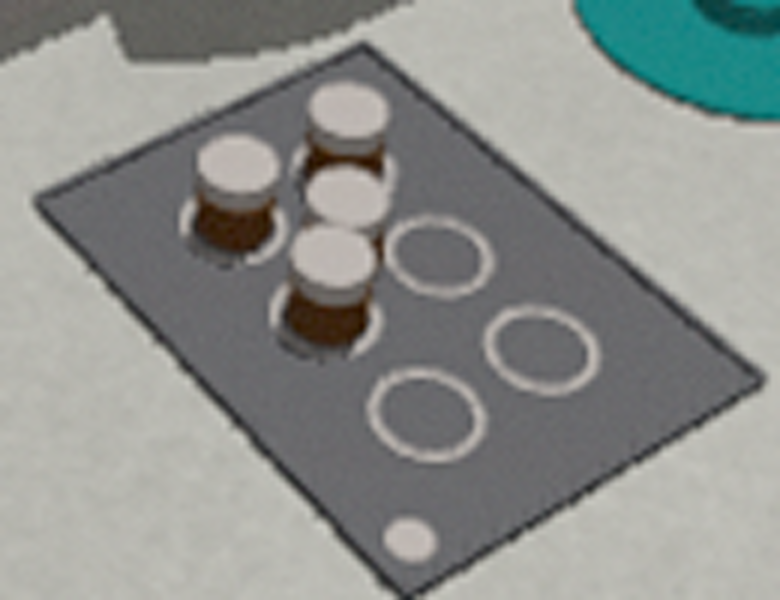

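Run:
```python
from h import *
t=cam("top"); s=cam("scene")
p=np.array([[434,270],[618,304],[482,358],[577,484]],float)
print(ray(t,(p+.5)/8-.5+[85,135],44).round(1))
p=np.array([[334,256],[237,164],[347,197],[347,109]],float)
print(ray(s,(p+.5)/6-.5+[270,235],44).round(1))
```

```text
[[545.  264.9  44. ]
 [534.1 196.8  44. ]
 [512.9 245.2  44. ]
 [467.6 207.9  44. ]]
[[547.4 268.5  44. ]
 [536.1 199.8  44. ]
 [514.9 248.4  44. ]
 [469.6 209.9  44. ]]
```

Request:
apply_moves --commands '[[[0.01,0.055,0,0.1],[0.02,0.11,0,0.2],[0.03,0.165,0,0.3],[0.04,0.22,0,0.4],[0.05,0.275,0,0.5],[0.06,0.33,0,0.6],[0.07,0.385,0,0.7],[0.08,0.44,0,0.78]]]' --gripper 0.056

```text
t: 37.55
ee_pos: [525.0, 166.8, 401.3]
orientation: [-0.132, 1.566, 0.132]
ft_force: [0.2, 0.1, -0.3]
width: 56.2
```

Request:
apply_moves --commands '[[[0.01,0.05,0,0],[0.022,0.1,-0.01,0],[0.022,0.103,-0.06,0],[0.022,0.103,-0.11,0],[0.022,0.103,-0.12,0],[0.022,0.103,-0.12,0]]]'

```text
t: 38.3
ee_pos: [547.2, 267.8, 281.5]
orientation: [-0.13, 1.567, 0.129]
ft_force: [0.1, 0.3, 1.3]
width: 55.9
```

```bash
python3 st.py w13.png 546.2 266.7 44
```

```text
38.3 [547.17 267.85 281.5 ] 99.45 55.86149365040868 [0.1 0.3 1.3]
expect px [[378.48291629 299.78752781]]
```

View pics/w13.png

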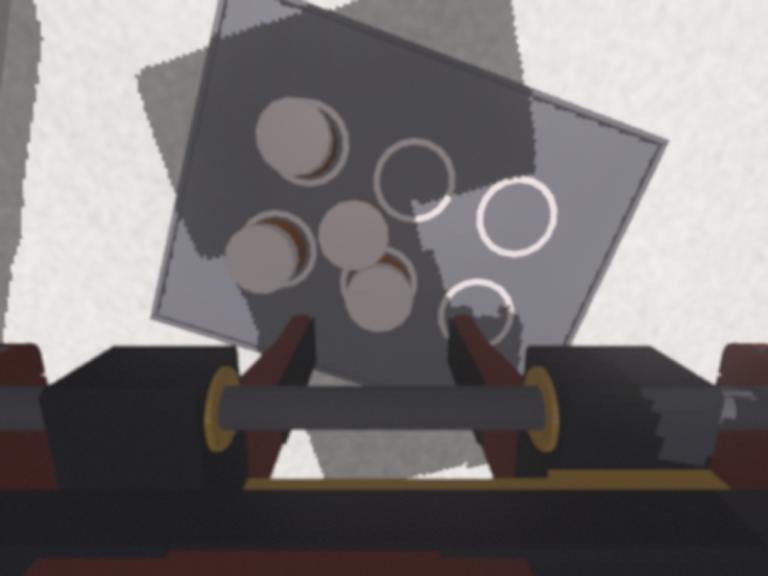

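Request:
apply_moves --commands '[[[-0.001,-0.001,-0.04,0],[-0.001,-0.001,-0.07,0],[-0.001,-0.001,-0.079,0],[-0.001,-0.001,-0.079,0]]]'

```text
t: 38.85
ee_pos: [546.5, 267.0, 203.5]
orientation: [-0.129, 1.565, 0.13]
ft_force: [-0.3, -0.5, 0.6]
width: 56.0
```

Request:
apply_moves --commands '[[[0,0,0,0],[0,0,0,0],[0,0,0,0],[0,0,0,0]]]' --gripper 0.03

```text
t: 39.35
ee_pos: [546.3, 267.1, 203.5]
orientation: [-0.129, 1.565, 0.13]
ft_force: [-1.0, -1.1, 6.4]
width: 37.3
```

Request:
apply_moves --commands '[[[0,0,0.02,0],[0,0,0.06,0],[0.006,0.035,0.06,0],[0.011,0.066,0.05,0],[0.011,0.066,0.01,0],[0.011,0.066,0.003,0],[0.011,0.066,0.001,0],[0.011,0.066,0.001,0]]]'

```text
t: 40.35
ee_pos: [557.4, 332.7, 204.5]
orientation: [-0.129, 1.566, 0.13]
ft_force: [0.4, -0.6, -0.8]
width: 37.4
```

Now set down, release, go to jar 5 at (513.9, 246.8) with yaw 77°.

Request:
apply_moves --commands '[[[0,0,-0.0015,0],[0,0,-0.0015,0]]]'

```text
t: 40.6
ee_pos: [557.5, 332.9, 203.5]
orientation: [-0.129, 1.565, 0.13]
ft_force: [-1.2, -2.9, 6.3]
width: 37.3
```

Request:
apply_moves --commands '[[[0,0,0,0],[0,0,0,0],[0,0,0,0],[0,0,0.03,0],[0,0,0.08,0],[-0.015,-0.03,0.08,-0.13],[-0.03,-0.06,0.08,-0.26],[-0.0435,-0.086,0.08,-0.39]]]' --gripper 0.056

```text
t: 41.6
ee_pos: [512.7, 245.9, 281.8]
orientation: [0.18, 1.563, -0.18]
ft_force: [0.3, -0.6, -0.4]
width: 56.2
```

Request:
apply_moves --commands '[[[0,0,0,0],[0,0,0,0]]]' --gripper 0.047

```text
t: 41.85
ee_pos: [514.0, 247.4, 282.0]
orientation: [0.176, 1.563, -0.174]
ft_force: [-0.7, 0.1, -0.1]
width: 47.4
```

```bash
python3 st.py w14.png 513.9 246.8 44
```

```text
41.85 [514.03 247.41 282.01] 77.22 47.42625519694886 [-0.7  0.1 -0.1]
expect px [[378.82931089 301.22049726]]
```

View pics/w14.png

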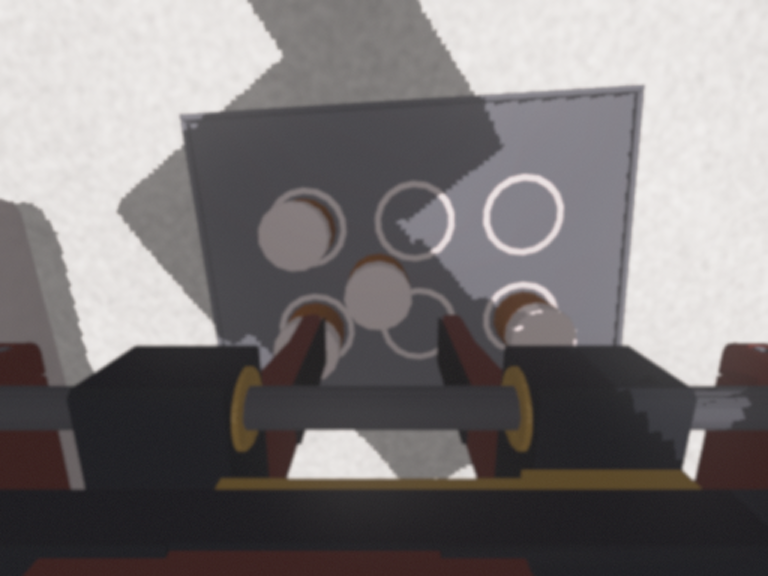

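Request:
apply_moves --commands '[[[-0.002,0,-0.04,0],[-0.002,0,-0.07,0],[-0.002,0,-0.079,0],[-0.002,0,-0.079,0]]]'

```text
t: 42.4
ee_pos: [511.6, 247.4, 202.5]
orientation: [0.176, 1.564, -0.176]
ft_force: [0.0, -0.7, -0.6]
width: 47.1
```

Request:
apply_moves --commands '[[[0,0,0,0],[0,0,0,0],[0,0,0,0]]]' --gripper 0.03

```text
t: 42.78
ee_pos: [511.8, 247.1, 203.8]
orientation: [0.177, 1.562, -0.176]
ft_force: [0.6, 0.0, 4.7]
width: 37.2
```

Request:
apply_moves --commands '[[[0,0,0.02,0],[0,0,0.06,0],[-0.017,0.015,0.06,0],[-0.033,0.029,0.05,0],[-0.033,0.029,0.01,0],[-0.033,0.029,0.003,0],[-0.033,0.029,0.001,0],[-0.033,0.029,0.001,0]]]'

```text
t: 43.78
ee_pos: [477.2, 276.0, 203.3]
orientation: [0.175, 1.566, -0.177]
ft_force: [0.9, 0.0, -0.8]
width: 37.3
```

Request:
apply_moves --commands '[[[0.001,0.001,0,0],[0.001,0.001,-0.001,0],[0.001,0.001,-0.0015,0]]]'

```text
t: 44.15
ee_pos: [479.4, 277.1, 203.2]
orientation: [0.177, 1.564, -0.176]
ft_force: [-4.3, -1.5, 17.3]
width: 37.6
```

Request:
apply_moves --commands '[[[0,0,0,0],[0,0,0,0],[0,0,0,0],[0,0,0.03,0],[0,0,0.08,0],[0.027,0.02,0.08,0],[0.054,0.04,0.08,0],[0.078,0.056,0.08,0]]]' --gripper 0.056

```text
t: 45.15
ee_pos: [558.2, 333.5, 282.4]
orientation: [0.177, 1.563, -0.176]
ft_force: [0.2, 0.2, -1.5]
width: 56.3
```

Request:
apply_moves --commands '[[[0,0,0,0],[0,0,0,0]]]'

```text
t: 45.4
ee_pos: [556.5, 332.3, 281.6]
orientation: [0.176, 1.565, -0.177]
ft_force: [-0.0, 0.7, 0.1]
width: 55.8
```

```bash
python3 st.py w15.png 557.5 333 44
```

```text
45.4 [556.51 332.32 281.56] 77.12 55.817240766631954 [-0.   0.7  0.1]
expect px [[382.58828252 303.84273291]]
```

View pics/w15.png

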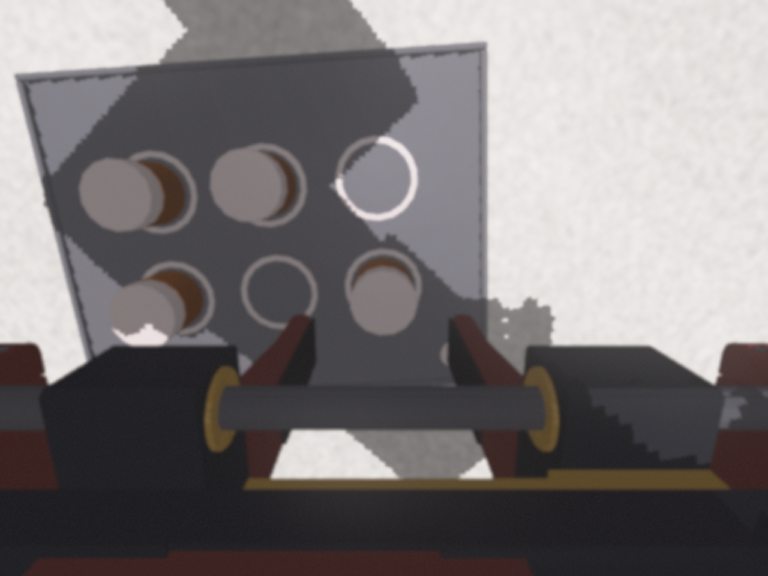

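Request:
apply_moves --commands '[[[0.0005,0.001,-0.04,0],[0.0005,0.001,-0.07,0],[0.0005,0.001,-0.078,0],[0.0005,0.001,-0.078,0]]]'

```text
t: 45.95
ee_pos: [557.6, 333.6, 204.3]
orientation: [0.176, 1.564, -0.177]
ft_force: [0.7, -0.0, 0.5]
width: 55.8
```

Request:
apply_moves --commands '[[[0,0,0,0],[0,0,0,0],[0,0,0,0],[0,0,0,0]]]' --gripper 0.03

```text
t: 46.45
ee_pos: [558.2, 334.0, 205.4]
orientation: [0.177, 1.562, -0.176]
ft_force: [-0.6, -1.4, 6.9]
width: 37.4
```

Request:
apply_moves --commands '[[[0,0,0.02,0],[0,0,0.06,0],[-0.006,-0.035,0.06,0],[-0.011,-0.067,0.05,0],[-0.011,-0.067,0.01,0],[-0.011,-0.067,0.003,0],[-0.011,-0.067,0.001,0],[-0.011,-0.067,0.001,0]]]'

```text
t: 47.45
ee_pos: [547.4, 267.5, 206.3]
orientation: [0.177, 1.562, -0.175]
ft_force: [0.6, 0.3, -0.5]
width: 37.6
```

Request:
apply_moves --commands '[[[-0.001,-0.001,-0.001,0],[-0.001,-0.001,-0.0015,0],[-0.001,-0.001,-0.0015,0]]]'

```text
t: 47.82
ee_pos: [546.4, 266.4, 205.4]
orientation: [0.177, 1.562, -0.175]
ft_force: [-1.8, 0.1, 7.2]
width: 37.7
```

Request:
apply_moves --commands '[[[0,0,0,0],[0,0,0,0],[0,0,0,0],[0,0,0.03,0],[0,0,0.08,0],[0,-0.01,0.14,0],[-0.01,-0.04,0.19,0],[-0.02,-0.1,0.19,0]]]' --gripper 0.056

```text
t: 48.82
ee_pos: [526.9, 166.4, 398.1]
orientation: [0.177, 1.555, -0.171]
ft_force: [1.2, -0.2, -0.3]
width: 56.2
```

Request:
apply_moves --commands '[[[-0.01,-0.06,0,0],[-0.02,-0.12,0,-0.03],[-0.03,-0.18,0,-0.06],[-0.04,-0.24,0,-0.09],[-0.05,-0.3,0,-0.12],[-0.06,-0.36,0,-0.15],[-0.07,-0.42,0,-0.17],[-0.08,-0.47,0,-0.17]]]' --gripper 0.05

```text
t: 49.82
ee_pos: [445.1, -306.4, 393.8]
orientation: [0.31, 1.548, -0.311]
ft_force: [1.8, -0.4, 0.3]
width: 50.4
```

Run:
```python
from h import *
o=readout.get_obs(); print(o["t"],o["ee_pos"],toolyaw()[0],o["width"])
t=cam("top"); save(t,"t16.png",8,(85,135,195,225))
s=cam("scene"); save(s,"s16.png",6,(270,235,400,335)); save(s,"s16b.png",1.5)
w=cam("wrist"); save(w,"w16.png",1.5)
for d in models.place_of("wrist","cover_grip"): print(d,proj(w,d["position"])*1.5)
```

```text
49.825 [ 445.11526044 -306.35532196  393.7685981 ] 67.31458150938539 50.389303557232495
{'position': [440.6, -331.2, 39.5], 'conf': 0.9} [[353.77960597 267.03713228]]
```

View pics/t16.png

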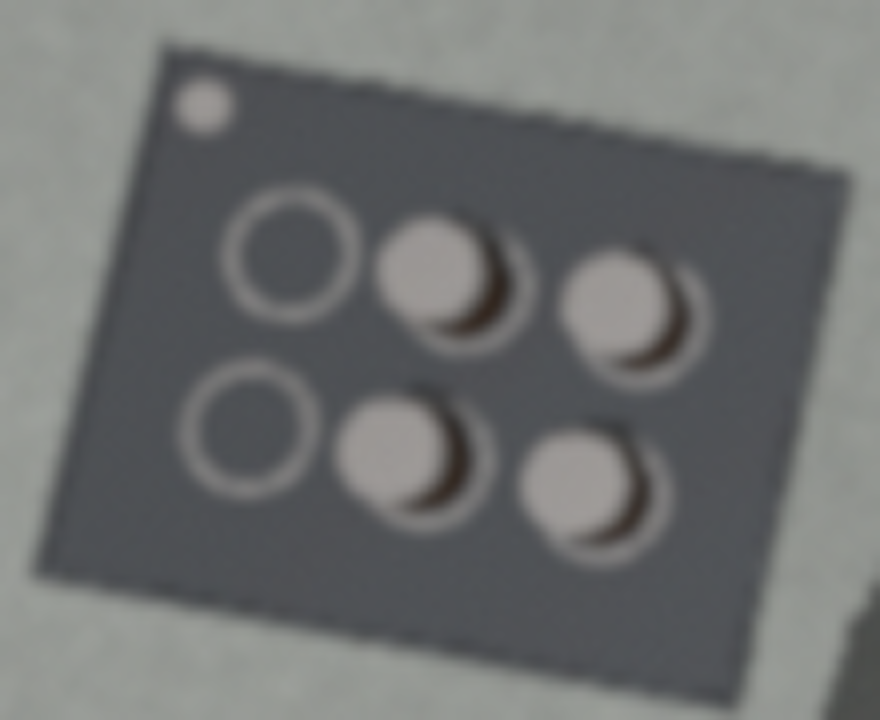

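View pics/s16.png

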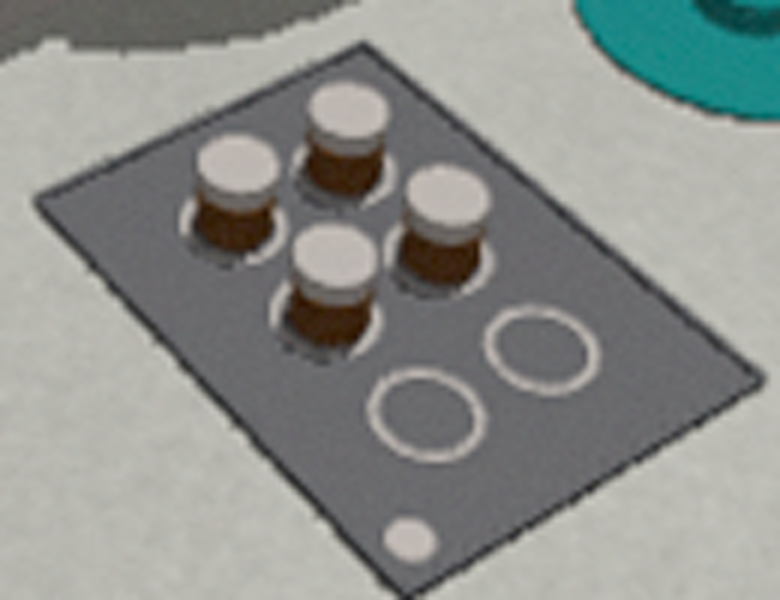

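View pics/w16.png

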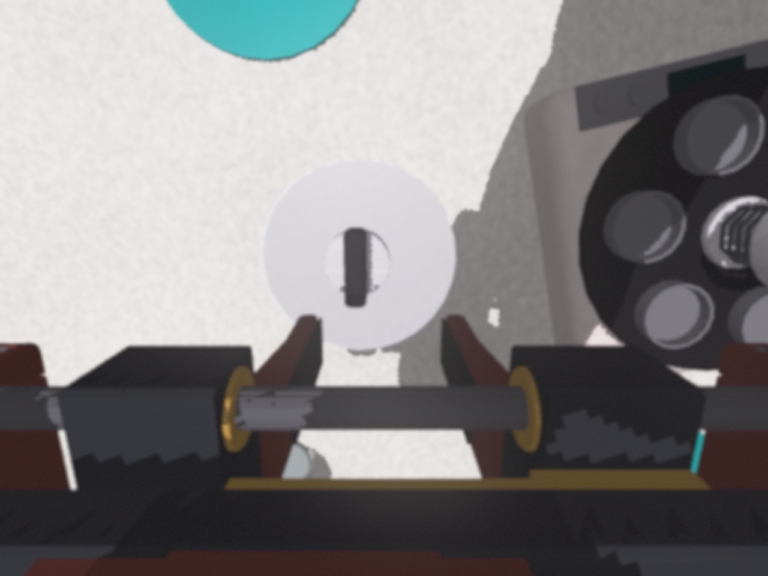

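Request:
apply_moves --commands '[[[-0.005,-0.024,-0.02,0],[-0.005,-0.024,-0.07,0],[-0.005,-0.024,-0.12,0],[-0.005,-0.024,-0.14,0],[-0.005,-0.024,-0.14,0]]]'

```text
t: 50.65
ee_pos: [440.8, -326.3, 252.2]
orientation: [0.31, 1.552, -0.307]
ft_force: [0.3, 0.3, -0.3]
width: 50.1
```

```bash
python3 st.py w17.png 440.2 -330 54
```

```text
50.65 [ 440.81 -326.3   252.25] 67.48 50.10791712865993 [ 0.3  0.3 -0.3]
expect px [[371.97100029 329.78064107]]
```

View pics/w17.png

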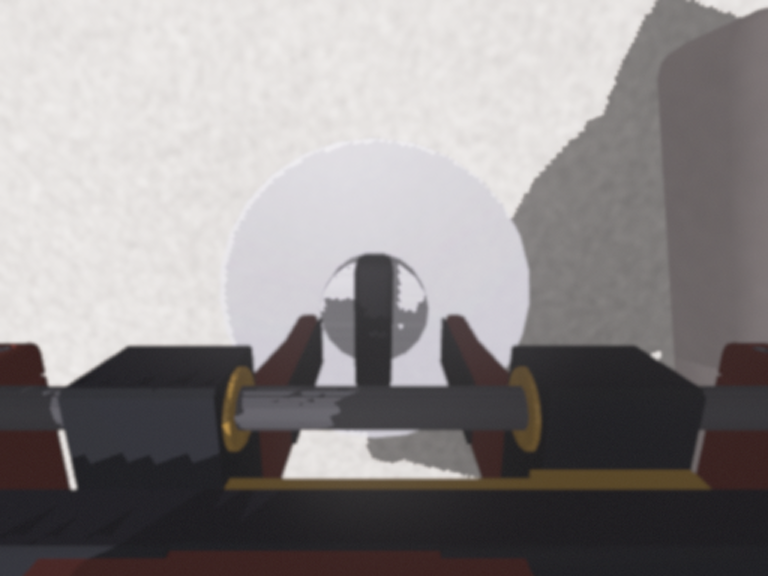

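Request:
apply_moves --commands '[[[-0.0005,-0.004,-0.01,0],[-0.0005,-0.004,-0.03,0],[-0.0005,-0.004,-0.041,0],[-0.0005,-0.004,-0.041,0]]]'

```text
t: 51.2
ee_pos: [440.3, -332.1, 212.4]
orientation: [0.31, 1.549, -0.309]
ft_force: [0.0, 0.3, 0.6]
width: 50.3
```

Request:
apply_moves --commands '[[[0,0,0,0],[0,0,0,0],[0,0,0,0],[0,0,0,0],[0,0,0,0],[0,0,0,0],[0,0,0,0]]]' --gripper 0.005

```text
t: 52.08
ee_pos: [440.5, -332.1, 213.1]
orientation: [0.31, 1.548, -0.31]
ft_force: [-1.1, 2.2, 5.7]
width: 18.0
```

```bash
python3 -c "
from h import *
o=readout.get_obs();print(o['ee_pos'],toolyaw()[0],o['ft_force'],o['width'])"
```

```text
[ 440.51859118 -332.07549355  213.0904626 ] 67.3710286580451 [-1.10309867  2.22531603  5.67456371] 17.968493146840427
```

Request:
apply_moves --commands '[[[0,0,0.03,0],[0,0,0.08,0],[0,0,0.13,0],[0.003,0.01,0.185,0],[0.017,0.065,0.195,0.1],[0.031,0.12,0.195,0.2],[0.045,0.175,0.195,0.3],[0.059,0.225,0.195,0.4]]]'

```text
t: 53.08
ee_pos: [499.2, -105.3, 407.4]
orientation: [-0.007, 1.571, 0.007]
ft_force: [0.6, -0.1, -2.7]
width: 17.9
```

Request:
apply_moves --commands '[[[0.011,0.034,0,0.073],[0.011,0.034,0,0.073],[0.011,0.034,0,0.073]]]'

```text
t: 53.45
ee_pos: [510.1, -73.4, 407.3]
orientation: [-0.062, 1.571, 0.061]
ft_force: [-0.4, 0.3, -2.2]
width: 17.5
```

Run:
```python
from h import *
o=readout.get_obs();print(o['t'],o['ee_pos'],toolyaw()[0],o['ft_force'],o['width'])
t=cam("top"); save(t,"t18.png",6,(205,130,305,230))
s=cam("scene"); save(s,"s18.png",5,(190,110,320,240))
w=cam("wrist"); save(w,"w18.png",1.5)
for n in("scene","wrist"):
  for l in("cover_grip","cover_base","crossbar","head"):
    for d in models.place_of(n,l): print(n,l,d)
```

```text
53.45 [510.07014941 -73.40784698 407.30163535] 94.4718696799305 [-0.39857426  0.29388171 -2.17815591] 17.523157829006756
scene cover_grip {'position': [219.5, 273.3, 39.0], 'conf': 0.94}
scene cover_grip {'position': [175.1, -293.6, 43.3], 'conf': 0.93}
scene cover_grip {'position': [795.1, -154.4, 41.2], 'conf': 0.87}
scene cover_grip {'position': [513.4, -76.4, 233.4], 'conf': 0.57}
scene cover_base {'position': [508.6, -72.4, 194.8], 'conf': 0.96}
scene cover_base {'position': [175.5, -300.6, -0.8], 'conf': 0.85}
scene cover_base {'position': [791.1, -154.8, 2.4], 'conf': 0.81}
scene cover_base {'position': [215.1, 269.2, 1.7], 'conf': 0.73}
scene cover_base {'position': [477.6, 273.9, 23.5], 'conf': 0.39}
scene crossbar {'position': [504.8, -75.0, 156.0], 'conf': 0.91}
scene head {'position': [507.8, -74.4, 96.6], 'conf': 0.93}
wrist cover_grip {'position': [506.9, -72.0, 234.3], 'conf': 0.63}
wrist head {'position': [509.6, 270.7, -0.5], 'conf': 0.57}
```

View pics/s18.png

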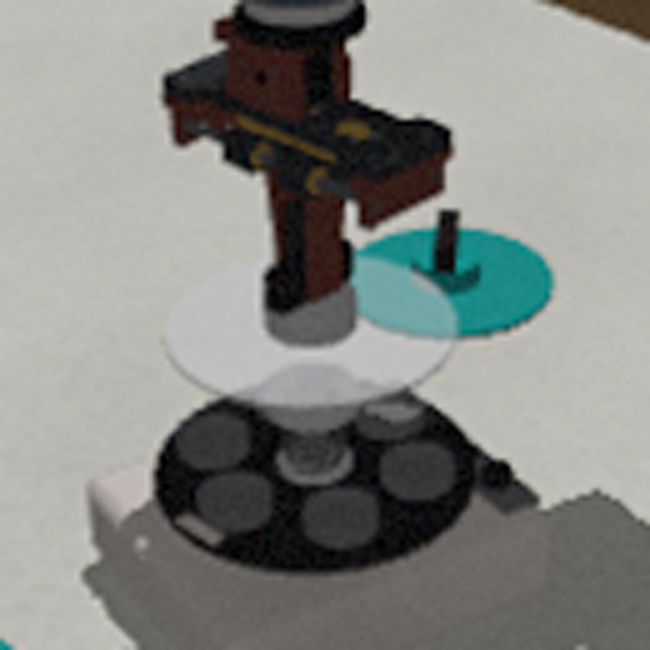

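View pics/w18.png

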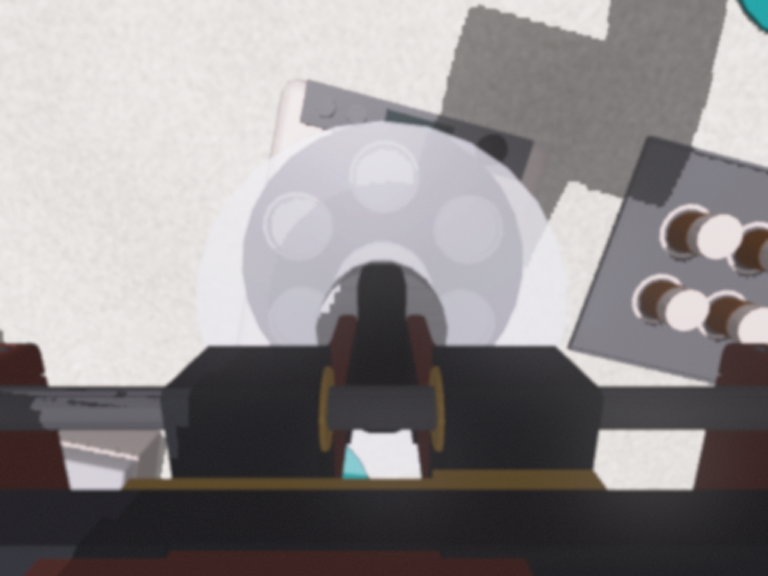

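Request:
apply_moves --commands '[[[0.0012,0.0004,-0.01,0],[0.0012,0.0004,-0.025,0],[0.0012,0.0004,-0.033,0],[0.0012,0.0004,-0.036,0],[0.0012,0.0004,-0.038,0],[0.0012,0.0004,-0.038,0]]]'

```text
t: 54.75
ee_pos: [511.7, -72.8, 369.8]
orientation: [-0.061, 1.57, 0.061]
ft_force: [0.2, 0.3, -2.4]
width: 17.7
```

Request:
apply_moves --commands '[[[0,0,-0.003,0],[0,0,-0.006,0],[0,0,-0.006,0]]]'

```text
t: 55.12
ee_pos: [511.8, -72.8, 364.3]
orientation: [-0.062, 1.569, 0.061]
ft_force: [-2.1, -0.3, 5.9]
width: 17.9
```

Request:
apply_moves --commands '[[[0,0,-0.004,0],[0,0,-0.008,0],[0,0,-0.011,0],[0,0,-0.011,0],[0,0,-0.011,0]]]'

```text
t: 55.75
ee_pos: [511.9, -72.8, 354.2]
orientation: [-0.062, 1.569, 0.061]
ft_force: [-3.5, 1.3, 12.6]
width: 17.7
```

Request:
apply_moves --commands '[[[0,0,-0.0005,0],[0,0,-0.0005,-0.1],[0,0,-0.0005,-0.25],[0,0,-0.0005,-0.4],[0,0,-0.0005,-0.55],[0,0,-0.0005,-0.7],[0,0,-0.0005,-0.7]]]'

```text
t: 56.62
ee_pos: [512.6, -73.2, 354.2]
orientation: [0.488, 1.511, -0.488]
ft_force: [-2.1, -2.9, 12.5]
width: 17.8
```

Request:
apply_moves --commands '[[[0,0,0,-0.15],[-0.0005,-0.0005,0,-0.3],[-0.001,-0.001,0,-0.45],[-0.001,-0.001,0,-0.58],[-0.001,-0.001,0,-0.68],[-0.001,-0.001,0,-0.72],[-0.001,-0.001,0,-0.72]]]'

```text
t: 57.5
ee_pos: [511.9, -74.1, 354.3]
orientation: [1.04, 1.304, -1.036]
ft_force: [0.4, -1.1, 12.3]
width: 17.9
```

```bash
python3 -c "
from h import *
o=readout.get_obs();print(o['ee_pos'],toolyaw()[0],o['ft_force'],o['moment'],o['width'])"
```

```text
[511.85774054 -74.06874073 354.32617306] 13.123950439524574 [ 0.38074956 -1.11429713 12.33146085] [-0.20528026  0.13656356  0.07286775] 17.92133530367843
```

Request:
apply_moves --commands '[[[0,0,0,-0.04],[0,0,0,-0.06],[0,0,0,-0.06]]]'

```text
t: 57.88
ee_pos: [511.8, -74.0, 354.3]
orientation: [1.083, 1.28, -1.08]
ft_force: [0.9, 0.7, 13.2]
width: 18.1
```

```bash
python3 -c "
from h import *
o=readout.get_obs();print(o['ee_pos'],toolyaw()[0],o['ft_force'],o['moment'],o['width'])"
```

```text
[511.83028534 -73.96216322 354.31632121] 9.778027354354009 [ 0.85034846  0.72227579 13.21544292] [0.01394122 0.07838858 0.66052168] 18.11314414735914
```

Request:
apply_moves --commands '[[[0,0,0.002,0.02],[0,0,0.004,0.03],[0,0,0.006,0.03],[0,0,0.006,0.03]]]'

```text
t: 58.38
ee_pos: [511.7, -74.0, 359.5]
orientation: [1.063, 1.293, -1.059]
ft_force: [4.0, -1.8, 8.5]
width: 17.9
```

```bash
python3 -c "
from h import *
o=readout.get_obs();print(o['ee_pos'],toolyaw()[0],o['ft_force'],o['moment'],o['width'])"
```

```text
[511.7411868  -73.98955826 359.49231369] 11.395977226131759 [ 4.04253254 -1.76365675  8.47120215] [-0.25394924 -0.8622198   0.06758495] 17.893272003629487
```

Request:
apply_moves --commands '[[[0,0,0.001,0],[0,0,0.002,0],[0,0,0.002,0]]]'

```text
t: 58.75
ee_pos: [511.7, -74.0, 361.1]
orientation: [1.063, 1.293, -1.059]
ft_force: [6.6, -1.8, 3.1]
width: 17.6
```

Request:
apply_moves --commands '[[[0,0,0,0],[0,0,0,0],[0,0,0,0],[0,0,0,0],[0,0,0,0]]]' --gripper 0.06

```text
t: 59.38
ee_pos: [510.5, -73.7, 360.1]
orientation: [1.061, 1.297, -1.062]
ft_force: [0.1, 0.4, 0.1]
width: 59.9
```

Request:
apply_moves --commands '[[[0,0,0.03,0],[0,0,0.08,0],[-0.03,-0.03,0.11,0],[-0.06,-0.07,0.11,0],[-0.09,-0.12,0.11,0],[-0.09,-0.17,0.11,0],[-0.09,-0.22,0.11,0],[-0.09,-0.27,0.11,0]]]'

```text
t: 60.38
ee_pos: [420.2, -345.4, 470.4]
orientation: [1.062, 1.296, -1.061]
ft_force: [0.2, 0.4, -0.0]
width: 59.8
```

Run:
```python
from h import *
o=readout.get_obs();print(o['t'],o['ee_pos'],o['ft_force'])
t=cam("top");s=cam("scene");save(t,"t20.png",1.5);save(s,"s20.png",6,(200,150,305,250));save(s,"s20b.png",1.5)
for zc in (188,194):
  for thr in (65,80):
    for ims in ([t],[s],[t,s]):
        x,f=fitbar(ims,(510,-73,1.75),zc,thr); print(zc,thr,np.round(x[:2],1),round(np.degrees(x[2]),1),round(f,3))
for n in("scene","top"):
  for l in("cover_grip","cover_base"):
    for d in models.place_of(n,l): print(n,l,d)
```

```text
60.375 [ 420.1730708  -345.37725244  470.38566936] [ 0.15289473  0.42430387 -0.0168111 ]
188 65 [510.7 -72.9] 103.1 0.397
188 65 [513.5 -70.4] 88.1 0.229
188 65 [512.7 -72.6] 95.2 0.345
188 80 [513.1 -74.1] 103.3 0.226
188 80 [514.3 -69.1] 90.2 0.18
188 80 [513.1 -72.6] 97.9 0.235
194 65 [510.4 -73.6] 104.2 0.416
194 65 [519.5 -63.7] 88.0 0.244
194 65 [513.7 -70.8] 99.7 0.465
194 80 [512. -74.] 102.9 0.241
194 80 [519.8 -63. ] 89.1 0.195
194 80 [513.2 -71.8] 101.4 0.391
scene cover_grip {'position': [516.7, -74.4, 187.4], 'conf': 0.91}
scene cover_grip {'position': [217.9, 273.8, 40.1], 'conf': 0.88}
scene cover_grip {'position': [485.9, 343.3, -0.8], 'conf': 0.68}
scene cover_grip {'position': [174.8, -296.1, 40.3], 'conf': 0.59}
scene cover_grip {'position': [792.0, -157.2, 38.2], 'conf': 0.57}
scene cover_base {'position': [213.7, 269.4, 1.8], 'conf': 0.88}
scene cover_base {'position': [511.4, -68.0, 146.3], 'conf': 0.75}
scene cover_base {'position': [174.6, -302.1, -3.1], 'conf': 0.73}
scene cover_base {'position': [791.0, -156.7, 1.0], 'conf': 0.56}
top cover_grip {'position': [217.1, 271.4, 36.9], 'conf': 0.94}
top cover_grip {'position': [507.7, -76.3, 185.8], 'conf': 0.9}
top cover_grip {'position': [796.2, -156.0, 42.6], 'conf': 0.65}
top cover_grip {'position': [177.6, -296.8, 39.5], 'conf': 0.58}
top cover_base {'position': [213.7, 262.3, 4.4], 'conf': 0.87}
top cover_base {'position': [791.1, -154.1, -1.9], 'conf': 0.83}
top cover_base {'position': [176.1, -301.2, 0.8], 'conf': 0.78}
top cover_base {'position': [512.7, -74.2, 147.3], 'conf': 0.59}
```

View pics/s20.png

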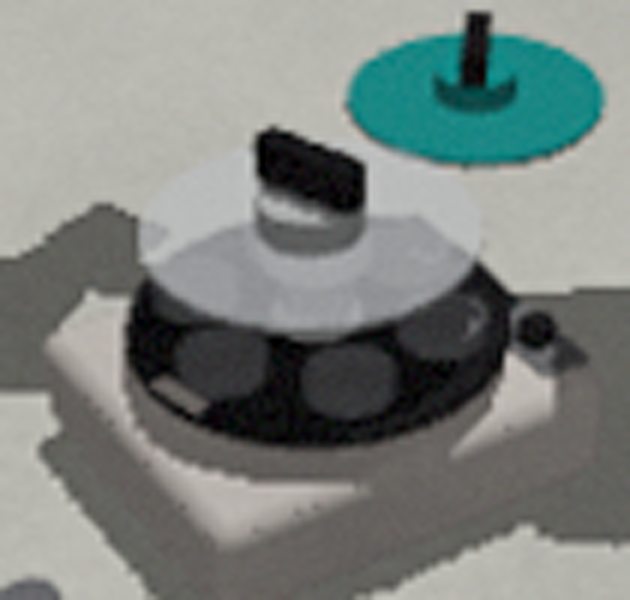

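View pics/t20.png

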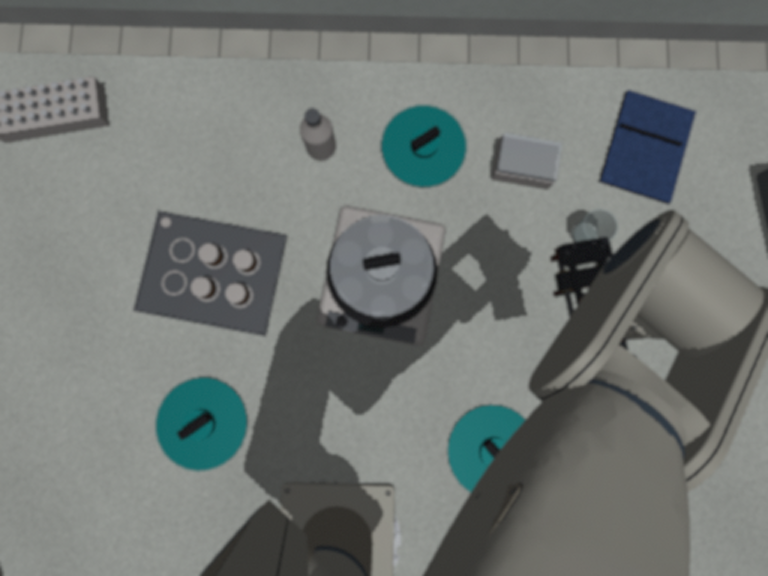

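Request:
apply_moves --commands '[[[0.02,0.055,0,0.01],[0.04,0.11,0,0.02],[0.06,0.165,0,0.03],[0.08,0.22,0,0.04],[0.09,0.273,-0.01,0.041],[0.09,0.273,-0.05,0.041],[0.09,0.273,-0.066,0.041],[0.09,0.273,-0.066,0.041]]]' --gripper 0.0878

```text
t: 61.68
ee_pos: [510.1, -70.5, 403.6]
orientation: [1.03, 1.316, -1.032]
ft_force: [-0.3, 0.5, -0.5]
width: 87.6
```

```bash
python3 st.py w21.png 510 -73 202
python3 - <<'E'
import cv2,numpy as np
a=cv2.imread("pics/w2.png")[60:440,150:600];b=cv2.imread("pics/w21.png")[60:440,150:600]
cv2.imwrite("pics/cmp21.png",cv2.resize(np.hstack([a,b]),None,fx=.88,fy=.88))
E
```

```text
61.675 [510.07 -70.47 403.57] 13.77 87.63339314513777 [-0.3  0.5 -0.5]
expect px [[381.00005357 329.45031018]]
```

View pics/w21.png

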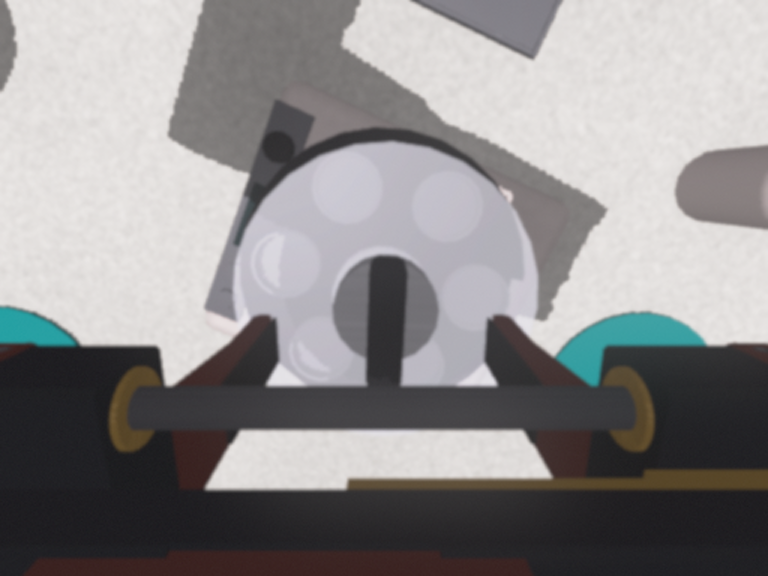

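View pics/cmp21.png

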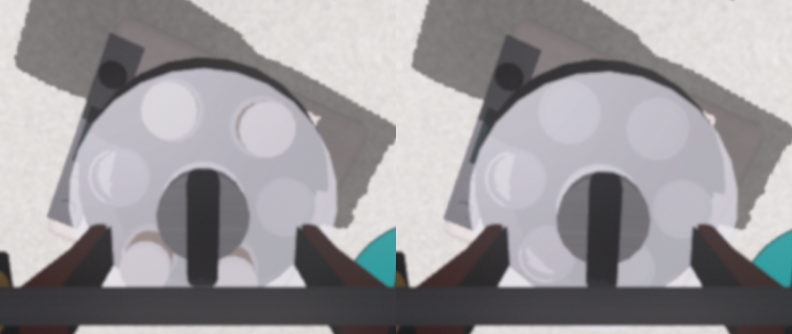

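Run:
```python
from h import *
w=cam("wrist")
print(ray(w,[[385.5/1.5,307/1.5]],174), ray(w,[[380.5/1.5,304/1.5]],174))
im=w["color"]; g=im.max(2)
# disc left/right edge points at z=95+58 -> circle fit from visible upper arc
pts=np.array([[234,285],[250,220],[290,175],[340,148],[386,141],[440,151],[490,185],[522,230],[538,285]],float)/1.5
q=ray(w,pts,153)[:,:2]
A=np.c_[2*q,np.ones(len(q))]; s=np.linalg.lstsq(A,(q**2).sum(1),rcond=None)[0]; print(s[:2],np.sqrt(s[2]+s[:2]@s[:2]))
save(w,"w22.png",3,(140,70,370,265))
```

```text
[[512.76774163 -70.95451516 174.        ]] [[509.73319334 -69.94669429 174.        ]]
[513.18145171 -73.69279797] 89.53366725561263
```

View pics/w22.png

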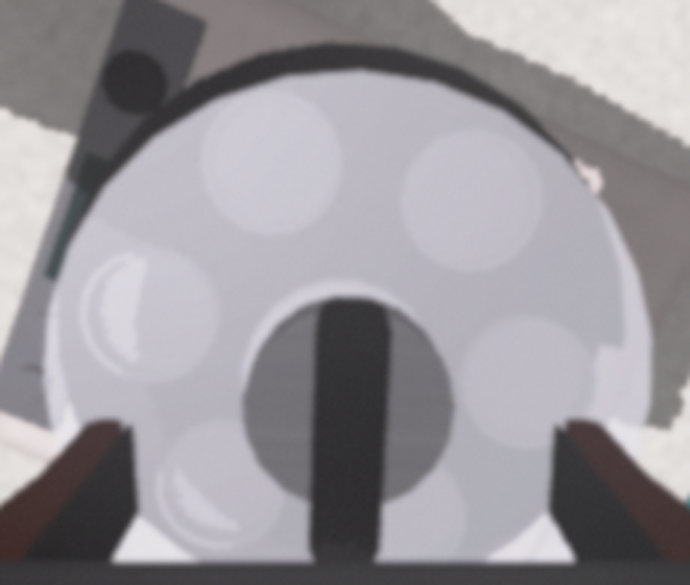

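Request:
apply_moves --commands '[[[-0.001,-0.002,-0.02,-0.03],[-0.001,-0.002,-0.035,-0.03],[-0.001,-0.002,-0.042,-0.03],[-0.001,-0.002,-0.042,-0.03]]]' --gripper 0.05

```text
t: 62.28
ee_pos: [509.6, -72.9, 362.1]
orientation: [1.053, 1.302, -1.053]
ft_force: [0.1, -0.0, 0.0]
width: 52.0
```

Request:
apply_moves --commands '[[[0,0,0,0],[0,0,0,0],[0,0,0,0],[0,0,0,0],[0,0,0,0],[0,0,0,0],[0,0,0,0],[0,0,0,0]]]' --gripper 0.005

```text
t: 63.28
ee_pos: [510.9, -72.5, 362.8]
orientation: [1.055, 1.298, -1.05]
ft_force: [6.8, 2.3, -3.7]
width: 18.0
```

Request:
apply_moves --commands '[[[-0.001,0,0,0],[-0.002,0,0,0],[-0.002,0,0,0]]]'

```text
t: 63.65
ee_pos: [510.0, -72.5, 362.8]
orientation: [1.057, 1.294, -1.048]
ft_force: [13.5, 2.3, -10.7]
width: 17.8
```

Request:
apply_moves --commands '[[[0,0,0,0],[0,0,0,0],[0,0,0,0],[0,0,0,0]]]' --gripper 0.06

```text
t: 64.15
ee_pos: [507.4, -72.8, 362.2]
orientation: [1.053, 1.301, -1.053]
ft_force: [1.0, 0.5, 0.5]
width: 54.2
```

Request:
apply_moves --commands '[[[0.001,0.001,0.02,0.03],[0.002,0.001,0.042,0.03],[0.003,0.001,0.042,0.03],[0.003,0.001,0.042,0.03]]]' --gripper 0.0878

```text
t: 64.65
ee_pos: [510.3, -71.7, 403.6]
orientation: [1.03, 1.314, -1.031]
ft_force: [-0.5, -0.2, 0.4]
width: 87.4
```

```bash
python3 st.py w23.png 510 -73 174
python3 - <<'E'
from h import *
w=cam("wrist"); save(w,"w23z.png",3,(140,70,370,265))
E
```

```text
64.65 [510.3  -71.72 403.59] 13.75 87.40441711908045 [-0.5 -0.2  0.4]
expect px [[380.59402641 308.58771089]]
```

View pics/w23z.png

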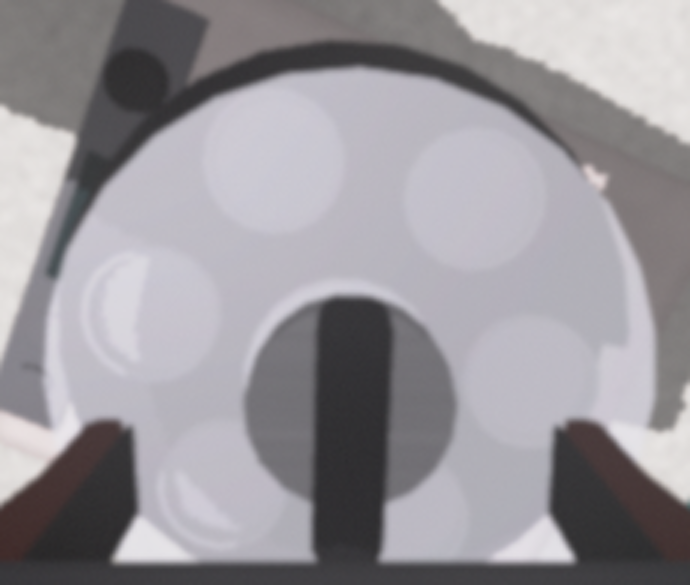

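View pics/w23.png

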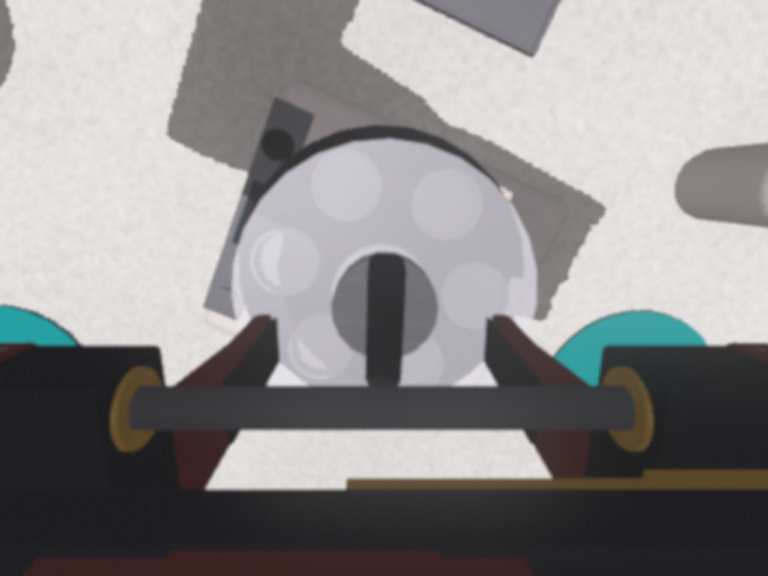

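Request:
apply_moves --commands '[[[0,0,0.04,0],[-0.02,-0.04,0.08,0],[-0.04,-0.09,0.08,0],[-0.06,-0.14,0.08,0],[-0.08,-0.19,0.08,0],[-0.09,-0.24,0.08,0],[-0.09,-0.27,0.08,0],[-0.09,-0.27,0.08,0]]]'

```text
t: 65.75
ee_pos: [420.2, -343.3, 483.1]
orientation: [1.033, 1.314, -1.033]
ft_force: [0.0, 0.4, 0.6]
width: 87.6
```

Run:
```python
from h import *
t=cam("top");s=cam("scene");save(t,"t25.png",1.5);save(s,"s25.png",1.5);save(s,"s25z.png",6,(200,150,305,250))
print(ray(t,[[85+434/8,135+270/8]],44))
o=readout.get_obs();print(o['t'],o['ee_pos'])
```

```text
[[543.71793671 263.48735391  44.        ]]
65.85 [ 420.40702298 -341.29511921  483.32155529]
```

View pics/s25.png

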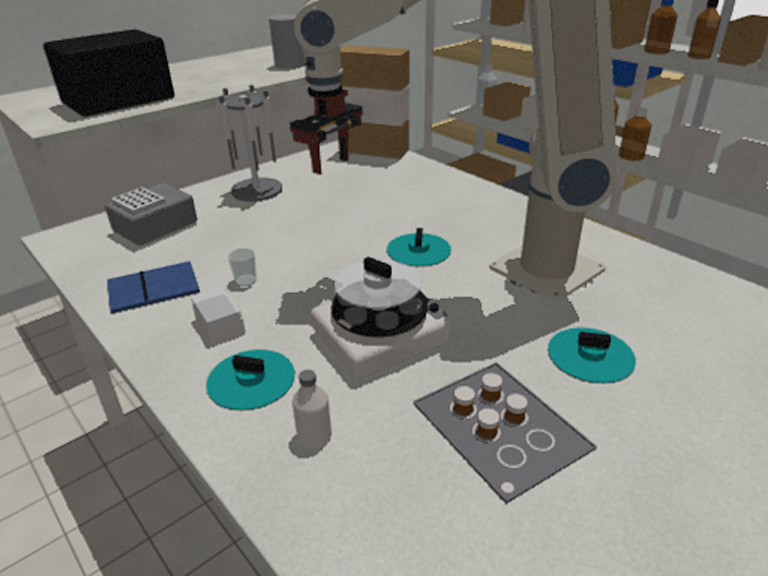

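View pics/t25.png

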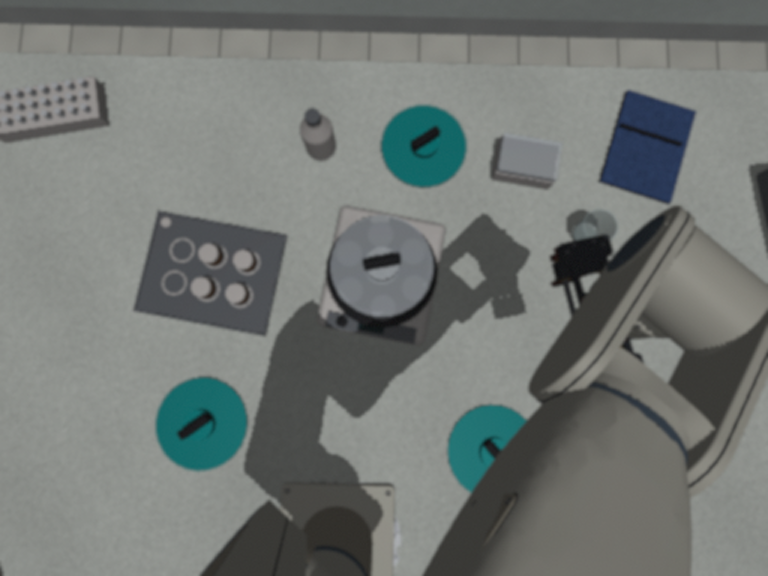

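View pics/s25z.png

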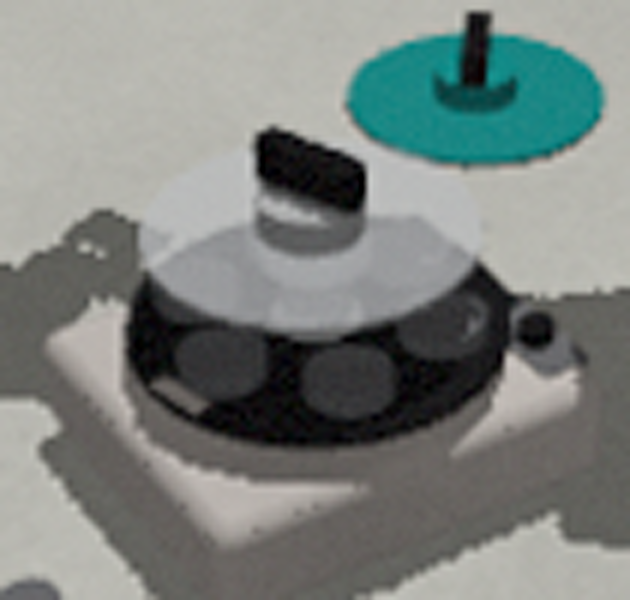

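Run:
```python
import cv2,numpy as np
a=cv2.imread("pics/scene1.png");b=cv2.imread("pics/s25z.png")
c=np.hstack([a[110:360,120:510],b[110:360,120:510]])
cv2.imwrite("pics/c26.png",c)
d=np.clip(128+(b.astype(int)-a)*1.5,0,255).astype(np.uint8); cv2.imwrite("pics/d26.png",d)
```

```text
(no output)
```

View pics/c26.png

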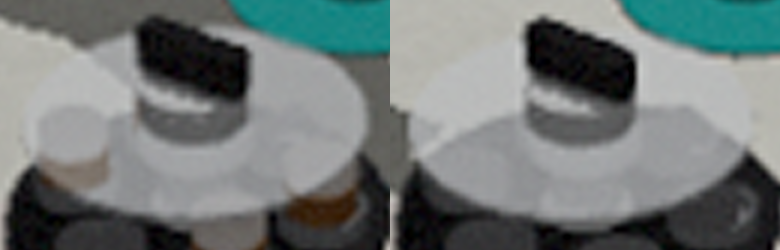

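View pics/d26.png

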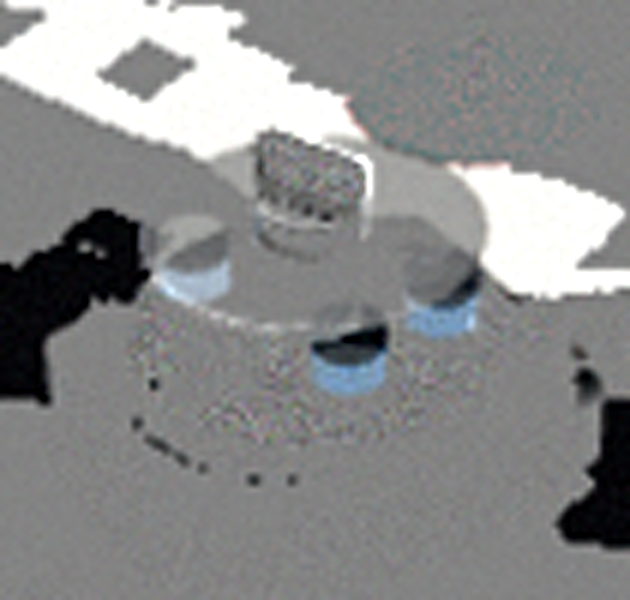

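Run:
```python
import cv2,numpy as np
def pc(a,b,box):
    x0,y0,x1,y1=box
    A=cv2.cvtColor(a,cv2.COLOR_BGR2GRAY).astype(np.float32)[y0:y1,x0:x1];B=cv2.cvtColor(b,cv2.COLOR_BGR2GRAY).astype(np.float32)[y0:y1,x0:x1]
    W=np.eye(2,3,dtype=np.float32)
    cc,W=cv2.findTransformECC(cv2.GaussianBlur(A,(5,5),0),cv2.GaussianBlur(B,(5,5),0),W,cv2.MOTION_TRANSLATION,(3,200,1e-5))
    return W[:,2].round(2),round(cc,3)
a=cv2.imread("pics/w2.png");b=cv2.imread("pics/w23.png")
for n,bx in dict(discL=(215,230,255,310),discR=(510,240,555,310),discTop=(330,120,440,160),bar_hub=(322,245,440,380),barend=(350,244,410,290),hubL=(322,290,356,345),hubR=(405,290,440,345),mixerstatic=(255,90,320,180)).items():
    try: print("wrist",n,pc(a,b,bx))
    except Exception as e: print(n,"fail")
a=cv2.imread("pics/scene1.png");b=cv2.imread("pics/s25z.png")
for n,bx in dict(bar=(245,115,380,225),barL=(245,120,290,200),barR=(345,150,385,220),hub=(248,215,375,262),hubL=(245,222,275,255),hubR=(345,222,380,255),discLow=(225,295,310,345),disclL=(180,285,240,320),static=(130,365,230,440)).items():
    try: print("scene x6",n,pc(a,b,bx))
    except Exception as e: print(n,"fail")
```

```text
wrist discL (array([2.07, 0.07], dtype=float32), 0.951)
wrist discR (array([ 3.34, -1.45], dtype=float32), 0.942)
wrist discTop (array([3.43, 0.47], dtype=float32), 0.954)
wrist bar_hub (array([4.3 , 0.88], dtype=float32), 0.982)
wrist barend (array([5.27, 1.09], dtype=float32), 0.993)
wrist hubL (array([ 4.12, -2.7 ], dtype=float32), 0.927)
wrist hubR (array([ 4.17, -0.21], dtype=float32), 0.925)
wrist mixerstatic (array([0.86, 1.87], dtype=float32), 0.987)
scene x6 bar (array([-2.21,  2.9 ], dtype=float32), 0.912)
scene x6 barL (array([-1.75,  4.55], dtype=float32), 0.949)
scene x6 barR (array([-3.33,  2.99], dtype=float32), 0.986)
scene x6 hub (array([-2.8 ,  1.64], dtype=float32), 0.978)
scene x6 hubL (array([-0.72,  4.04], dtype=float32), 0.988)
scene x6 hubR (array([-4.  ,  2.85], dtype=float32), 0.993)
scene x6 discLow (array([-0.44,  1.81], dtype=float32), 0.986)
scene x6 disclL (array([-5.  ,  0.58], dtype=float32), 0.922)
scene x6 static (array([0.17, 0.09], dtype=float32), 0.977)
```

Run:
```python
from h import *
s=cam("scene")
p0=proj(s,[[510,-73,175]])
for d in np.eye(3): print(d,((proj(s,[np.array([510,-73,175])+d])-p0)*6).round(2))
# yaw effect on bar ends
import math
for yaw in (104,102): print(((proj(s,barpts(510,-73,math.radians(yaw),188))-proj(s,barpts(510,-73,math.radians(104),188)))*6).round(1).tolist())
# wrist scale static compare
a=cv2.cvtColor(cv2.imread("pics/w2.png"),cv2.COLOR_BGR2GRAY).astype(np.float32);b=cv2.cvtColor(cv2.imread("pics/w23.png"),cv2.COLOR_BGR2GRAY).astype(np.float32)
for n,(x0,y0,x1,y1) in dict(bench_tl=(160,60,220,160),tray=(480,10,560,60),shadowR=(545,180,615,300),knob=(255,120,300,165),bottle=(660,140,766,240)).items():
    W=np.eye(2,3,dtype=np.float32); cc,W=cv2.findTransformECC(cv2.GaussianBlur(a[y0:y1,x0:x1],(5,5),0),cv2.GaussianBlur(b[y0:y1,x0:x1],(5,5),0),W,cv2.MOTION_TRANSLATION,(3,200,1e-5)); print(n,W[:,2].round(2),round(cc,3))
```

```text
[1. 0. 0.] [[-1.47  0.71]]
[0. 1. 0.] [[1.26 0.76]]
[0. 0. 1.] [[-0.05 -1.64]]
[[0.0, 0.0], [0.0, 0.0], [0.0, 0.0], [0.0, 0.0], [0.0, 0.0], [0.0, 0.0], [0.0, 0.0], [0.0, 0.0]]
[[0.8, -1.1], [0.8, -1.1], [1.8, -0.8], [1.8, -0.7], [-1.8, 0.8], [-1.8, 0.8], [-0.8, 1.2], [-0.8, 1.1]]
bench_tl [0.51 0.63] 0.997
tray [ 0.43 -0.4 ] 0.956
shadowR [ 0.43 -0.05] 0.973
knob [0.08 0.84] 0.964
bottle [ 1.02 -0.13] 0.998
```

```bash
python3 -c "
from h import *
print(readout.get_obs()['ft_force']); print(workorder.close_job())"
```

```text
[-0.48381879 -0.07452922  0.47311313]
the job is handed in; nothing more can be done
None
```

I freed the cover and laid it on the bench. The four jars, from cups 2, 3, 5 and 6, now stand on rings 2, 3, 5 and 6, and the cover is back on the spindle, turned clockwise to its stop. The job was handed in at about 66 s and gave no verdict. Cups 1 and 4 were empty, so their rings are empty too.

**Knocked jar:** Jar 5 was found off its ring, against jar 2, after I had placed it. I moved jar 2 to ring 1 for a moment, put jar 5 back on ring 5, then returned jar 2 to ring 2.

**Last checks:**
- **Jars:** the top and scene pictures show all four upright inside their rings.
- **Lock:** I felt the stop at 0.66 N m. When I pulled the cover up by hand of the gripper, the seat held it. The grip bar reads about 80 to 82 degrees from the cross-bar.
- **Bench:** the wash bottle, tip box, beaker and turquoise look-alikes show no visible move, and the arm was clear of everything at hand-in.

**Doubtful readings:** The cover's centre sits off the spindle in +x. Direct picture measurements give about 3 mm, and comparison with the starting pictures gives 1 to 2 mm (limit 5 mm). I gripped the bar and pushed it toward the centre with about 13 N, but it did not shift. The scene picture also hints that the cover sits 0.5 to 1 mm lower than at the start, which is within the measurement noise. Its height allowance is 1.5 mm.

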